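# Press a brass boss home with a locking bench clamp

### The job

Slide the carved oak plaque gently home into the corner of the wooden fence, so that it touches both the end stop and the side rail with its brass boss under the open clamp's pad, and let go of it. Push the blue clamp handle down until the clamp snaps over centre and stays locked by itself, so that its pad drives the boss fully home, and take the hand off; then press the red release lever so that the clamp springs open. Leave the plaque in the corner with the boss home, force nothing, and do not disturb the gouge, the mallet or the wax jar.

Things in the scene. Friction and masses are not known exactly. Their poses are not given: they have to be found in the camera images.
- clamp: Locking hold-down clamp (bench-mounted locking pliers), steel, screwed to the bench. Origin on the bench below the jaw's pivot; its y axis runs along the pliers from handles (-y) to jaw (+y), x across them, z up. Base 64 x 110 mm; side cheeks 114 mm high within 19 mm of the centre line. The open jaw reaches to y = 120 mm, from 65 mm above the bench, rising outwards.
- pad: Black rubber pad, 32 mm across, 8 mm thick, on a spindle under the jaw's end, over x = 0, y = about 100 mm of the clamp; origin at the centre of its underside, z along the spindle. About 50 mm above the bench when the clamp is open, 25 mm when it bears on a boss that is home. It is sprung and carries some 45 N when the clamp is locked.
- handle: The clamp's moving upper handle, a bar reaching 195 mm from its pivot, 24 mm wide, 18 mm thick at the blue grip. Origin on its pivot (x 0, y -64, z 101 mm in the clamp's frame); it runs along its own -y and swings about x. Open, it slopes up at 25 to 44 degrees. Where its locked stop lies depends on a hidden adjustment (it varies by 55 mm at the grip) and must be felt. Never push over 45 N.
- handle_press (a point): Point on the upper face of the blue grip, on its centre line, 160 mm along and 21 mm above the pivot: push down here, along the arc. Push: 1 to 3 N for the return spring, up to about 12 N to drive the boss, fading to nothing as the clamp goes over centre; about 8 mm past that, and at least 70 mm below the open place, a firm stop where it stays when let go.
- lever: Red release lever on the clamp's robot-facing (-x) side, 125 mm long, along x; origin on its pivot, whose axis lies along y. Its inner end lies under the handle. Pressing the outer end down (about 8 N while locked, next to nothing otherwise) lifts the handle back over centre. Travel 27 mm at the paddle, then a stop; 20 mm is enough. Never push over 45 N. It springs back up.
- lever_paddle (a point): Centre of the upper face of the lever's outer paddle (30 x 24 mm), 78 mm out from the lever's pivot: press here.
- fence: L-shaped beech fence, 16 mm high, screwed down, same axis directions as the clamp. Origin on the bench at the inner corner. The end stop's face looks to +y and runs 75 mm to -x; the side rail's face looks to -x and runs 60 mm to +y. The plaque is home with its origin 30 mm to -x and 95 mm to +y of the corner, axes parallel. Never push it against the fence with over 25 N.
- panel: Loose pale oak plaque, 60 x 190 x 24 mm (x, y, z), about 0.22 kg, lying flat on the bench; origin at the centre of its underside. Its -y end goes against the end stop and its +x side against the side rail.
- panel_grip (a point): Point at mid height of the plaque, on its centre line, 40 mm from its +y end: a place to grip it across its 60 mm width, clear of the clamp.
- boss_top (a point): Centre of the top face of the brass boss, a disc 28 mm across in a tight hole of the plaque, 60 mm from its -y end. It takes about 25 N to drive in; its top stands 1 mm above the plaque when fully home.
- boss (a joint): How far the boss still stands out from home, m: 0 is fully home; 0.005 to 0.008 at the start.
- gouge: Carving gouge lying beyond the clamp, 235 mm long, wooden handle 26 mm thick; origin on the bench below its middle (ferrule), x along the blade. Leave alone.
- mallet: Round dark carver's mallet standing on its head, 88 mm across and 220 mm high; origin at the centre of its underside. Leave alone.
- jar: Squat blue wax jar, 66 mm across and 70 mm high; origin at the centre of its underside. Leave alone.

How it is judged:
On the way, in this order (a step that is already met when the one before it is completed fails the run):
1. the plaque is home in the fence's corner (within 2.5 mm of both faces), let go (x of panel in the frame of fence above -0.0325 m and y of panel in the frame of fence below 0.0975 m and angle between the y axis of panel and the y axis of fence, either way round below 0.04 rad and contact force between each of the fingers, the arm and panel below 0.3 N), for 0.2 s.
2. the clamp is locked by itself: the pad bears on the boss with over 25 N, the boss is home within 1.5 mm and the robot does not touch the clamp (contact force between pad and panel above 25 N and value of joint boss below 0.0015 m and contact force between each of the fingers, the arm and clamp below 0.3 N), for 0.3 s.
3. the release lever is pressed while the clamp is still locked (contact force between any of the fingers, the arm and lever above 1 N and contact force between pad and panel above 15 N and contact force between each of the fingers, the arm and handle below 0.3 N), for 0.02 s.
At the end, for the whole second after the job is handed in: The clamp is open (pad over 45 mm above the bench), the boss is within 1.5 mm of fully home, the plaque lies at rest within 4 mm of both faces of the fence's corner and square to it within 0.04 rad (z of pad in the frame of clamp above 0.045 m and value of joint boss below 0.0015 m and x of panel in the frame of fence above -0.034 m and y of panel in the frame of fence below 0.099 m and angle between the y axis of panel and the y axis of fence, either way round below 0.04 rad and linear speed of panel below 0.01 m/s and linear speed of handle below 0.02 m/s); the robot touches nothing.
It fails at once if the plaque is pushed against the fence with more than 25 N (contact force between panel and fence above 25 N).
It fails at once if the handle is pushed with more than 45 N (contact force between any of the fingers, the arm and handle above 45 N).
It fails at once if the release lever is pushed with more than 45 N (contact force between any of the fingers, the arm and lever above 45 N).
It fails at once if the gouge, the mallet or the wax jar is moved by more than 20 mm (distance of any of gouge, mallet, jar from where it was at the start of the episode above 0.02 m).
It also fails if it takes over 72 s, if anything falls off the work surface, if the arm or the gripper's body presses on something with over 40 N, if the wrist force passes 120 N, or if a joint passes its speed limit or range.

### The arm

A 7-joint arm with a two-finger parallel gripper is mounted at the origin on the work surface. World frame = base frame: x ahead of the robot, y to its left, z up, the work surface at z = 0. Lengths are in m, angles in rad, forces in N, time in s.
With the tool pointing down it reaches from about 0.4 to 0.85 m from the base axis. Payload 4.5 kg.
Tool frame: the origin (TCP) lies on the centre line of the jaws, within the pads' length; the fingertips stand 14 mm ahead of it and the grasp point (between the pads) lies 5 mm behind it (nose_length is the distance from the TCP to the fingertips, in m); x points along the fingers, y is the direction in which the jaws open and shut, and the axes are right-handed (so a half turn about x gives the same grasp; the last joint's range is limited). The gripper opens to 88 mm and grips with 3 to 60 N. Pads are 18 mm wide; open, the fingers measure 123 mm over their backs; the gripper's body (75 mm by 187 mm) begins 45 mm behind the grasp point.
Start: joints at [-1.171, 0.689, -0.195, 1.565, 0.157, 0.902, -0.215], TCP at [0.224, 0.584, 0.253] pointing down, gripper open.
Joint ranges: [-3.01, 3.01], [-0.46, 2.08], [-1.47, 1.51], [0.13, 2.56], [-1, 4.14], [0.04, 2.09], [-2.66, 2.66]. Speed limits (rad/s): [2.57, 2.57, 3.14, 3.14, 3.14, 3.14, 3.14].

### API

Orientations are given as a unit quaternion [x, y, z, w].
In Python, from plant import get_state, snapshot, camera_params, finish_job, boxes_of, silhouettes, spot_point, nose_length gives the robot as it stands.
- The arm moves only by the tool apply_moves, never from a script. Its arguments are lists of equal length, an entry for each row: "delta_pos": the shift along the tool's x, y, z in cm, a list of three; "yaw": the turn about the tool's x in rad; "gripper": the opening in per cent of the stroke, from 0 (shut) to 100 (fully open). A call has 1 to 10 rows; each row is the pose to reach, as a shift and turn from the pose measured when the call began, along the tool's axes at that moment; what a row does not reach only later rows make up. A row lasts 1/12 s, in which the tool goes at most 41.7 mm and 7.16 degrees, less where a joint would pass 70% of its speed; a pose out of reach is approached as far as the arm can. A call with a gripper value outside its range is refused whole. The fingers move at their own pace and stop on an object; "force" is the grip in N (left out, the last holds). Time passes only in rows, so rows that repeat a pose let the fingers close. It gives the time, the measured TCP pose, the force and the opening at its end, in the units of the state.
- get_state(): the state, without advancing time (a new reading comes with each control period).
- snapshot(name): name is "scene" or "top"; returns the picture (400x640x3 uint8, red, green, blue); there is no depth.
- camera_params(name): a dict with "fovy" (degrees; the focal length in pixels is half the picture's height over the tangent of half this angle, whatever the lens; pixels are square), "cx", "cy" (the principal point, pixels), "dist" ([k1, k2, p1, p2, k3] as OpenCV has them; the pictures are not rectified), "position" and "orientation" of the camera in the world. Camera axes: x right, y down, z forward; pixel columns grow to the right and rows downward; lengths in m; the calibration is good to about 2 mm. A picture is of the moment at which its call begins. camera_params takes no time and is no camera call.
- finish_job(): hands the job in, once; it reports no verdict.
Trained networks look in the newest picture that a camera, given by its name, has taken for a name from the list of things; names that differ only in an ending like _2 or _b are one class to them, and where a whole thing is asked for, a point or a joint stands for the part that bears it (a point fixed in the world has none). Each returns a list of dicts, best first, with "score" (0 to 1); they miss things now and then, are a little off and sometimes report something else, mostly with a low value. They report only what shows in the picture. A call takes as long as a camera call.
- boxes_of(thing, camera): "bbox" ([left, top, width, height] in pixels, round what is visible of it).
- silhouettes(thing, camera): "mask" (400x640 bool, what is visible of it) and "bbox" ([left, top, width, height] in pixels, round what is visible of it).
- spot_point(thing, camera): "pixel" ([column, row] in pixels: a listed point, or the origin of a listed thing).
The state is a dict: "clock": time; "q": joint angles; "qd": joint speeds; "joint_torque": joint torques, N m; "tool_pos": TCP position; "eef_rot": TCP orientation; "contact_force": force on the tool from outside, world axes, zero at the start; "moment": the same for the moment, N m; "opening": opening from 0.0 (shut) to 1.0 (fully open).
Only numpy, scipy, OpenCV 4.12 (cv2) and the standard library are available. Lean on these libraries where they do the work, as an engineer would, in place of code of your own. Each camera call takes 0.05 s, during which the arm holds its last target.

## Working session

There is one attempt and no reset: what is moved stays moved. The work goes in short steps, Python scripts to look and compute and a tool call to move; the robot and the scene stay as the last step left them, time stands still between calls to the robot, and variables do not carry over. Pictures are saved under pics/ and viewed, and the job is handed in when it is done.

Besides the shell and the picture viewer there is one more tool, called after "Emit:" as a command line: name --pt "numbers of a row" for each row, then --argument value for the rest. apply_moves: Moves the arm, as the interface text tells. Its arguments: {"type":"object","properties":{"delta_pos":{"type":"array"},"yaw":{"type":"array"},"gripper":{"type":"array"},"force":{"type":"number"}},"required":["delta_pos","yaw","gripper"]}

```bash
ls; mkdir -p pics; python3 - <<'E'
from plant import *
import cv2
s=get_state();print({k:(s[k]) for k in s})
for n in("scene","top"):
    im=snapshot(n);cv2.imwrite(f"pics/{n}0.png",im[:,:,::-1]);print(n,camera_params(n))
print(nose_length if not callable(nose_length) else nose_length())
E
```

```text
pics
{'clock': 0.0, 'q': array([-1.17115599,  0.68996511, -0.19455368,  1.56636711,  0.15728789,
        0.90248271, -0.21510082]), 'qd': array([ 0.00036145, -0.00100838, -0.00171974,  0.00098808, -0.00145819,
        0.00031535, -0.00023791]), 'joint_torque': array([ 2.46699465e-04, -5.27553570e+01, -1.26704648e+00, -1.53425878e+01,
       -5.27663436e-02,  6.70986497e-03,  1.62631868e-04]), 'tool_pos': array([0.22338546, 0.58305651, 0.25191664]), 'eef_rot': array([ 0.12794435,  0.69539961, -0.12922736,  0.69523371]), 'contact_force': array([0.19900365, 0.44530845, 0.45361006]), 'moment': array([0.07415966, 0.03815708, 0.00132294]), 'opening': 0.9949216525490678}
scene {'fovy': 57.75357392424852, 'cx': 316.0421660271375, 'cy': 202.68384899740195, 'dist': array([-0.07989132,  0.        ,  0.        ,  0.        ,  0.        ]), 'position': array([0.92247495, 0.22928131, 0.8062794 ]), 'orientation': array([ 0.46312976,  0.83853902, -0.24984101, -0.14121831])}
top {'fovy': 50.78249830095305, 'cx': 317.1910283359487, 'cy': 201.99890927234975, 'dist': array([0.02260597, 0.        , 0.        , 0.        , 0.        ]), 'position': array([0.42164794, 0.01240597, 1.21000481]), 'orientation': array([ 0.71250197, -0.69881949,  0.04371599, -0.04561981])}
0.014
```

View pics/scene0.png

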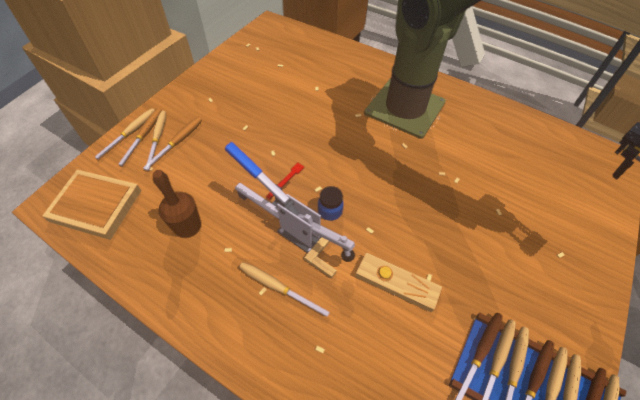

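View pics/top0.png

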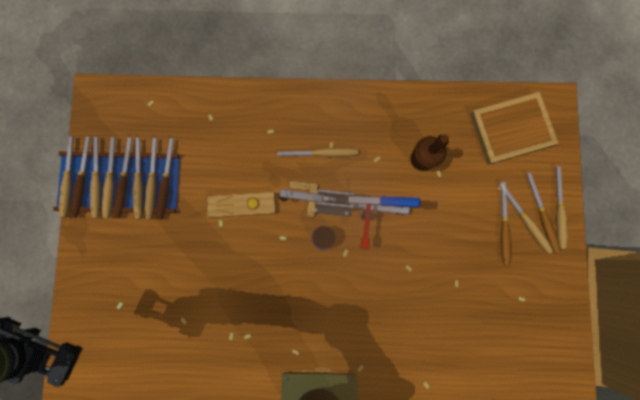

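The pictures show the plaque left of the fence (top ~ (241,205)), boss (252,203), the clamp at ~(330,200), handle to (420,202), lever paddle ~ (366,245), jar (324,237), gouge (318,153), mallet (430,152).

```bash
cat > h.py <<'E'
from plant import *
import numpy as np, cv2
from scipy.spatial.transform import Rotation as R
def K(n):
    c=camera_params(n);f=200/np.tan(np.radians(c["fovy"])/2)
    return c,np.array([[f,0,c["cx"]],[0,f,c["cy"]],[0,0,1]])
def ray(n,px):
    c,k=K(n);u=cv2.undistortPoints(np.array(px,float).reshape(-1,1,2),k,c["dist"]).reshape(-1,2)
    d=np.c_[u,np.ones(len(u))]@R.from_quat(c["orientation"]).as_matrix().T
    return c["position"],d
def onz(n,px,z):
    o,d=ray(n,px);return o+d*((z-o[2])/d[:,2])[:,None]
def proj(n,P):
    c,k=K(n);Rm=R.from_quat(c["orientation"]).as_matrix().T
    return cv2.projectPoints(np.array(P,float).reshape(-1,3),cv2.Rodrigues(Rm)[0],-Rm@c["position"],k,c["dist"])[0].reshape(-1,2)
def tri(p1,p2):
    o1,d1=ray("scene",p1);o2,d2=ray("top",p2);d1=d1[0]/np.linalg.norm(d1);d2=d2[0]/np.linalg.norm(d2)
    A=np.c_[d1,-d2];t=np.linalg.lstsq(A,o2-o1,rcond=None)[0]
    a=o1+t[0]*d1;b=o2+t[1]*d2
    return (a+b)/2,np.linalg.norm(a-b)
E
python3 - <<'E'
from h import *
np.set_printoptions(precision=4,suppress=True)
for t in ["clamp","pad","handle","handle_press","lever","lever_paddle","fence","panel","panel_grip","boss_top","gouge","mallet","jar"]:
    r={}
    for n in("scene","top"):
        l=spot_point(t,n)
        if l: r[n]=l[0]["pixel"];print(t,n,np.round(l[0]["pixel"],1),round(l[0]["score"],2),len(l))
    if len(r)==2: print("   ",*tri(r["scene"],r["top"]))
print(get_state()["clock"])
E
```

```text
clamp scene [310.1 243. ] 0.71 2
clamp top [422.7 160.8] 0.74 3
    [ 0.6465 -0.0971  0.1768] 0.28742914597333025
pad scene [345.3 259.5] 0.55 1
pad top [422.5 156.8] 0.75 2
    [ 0.6582 -0.0345  0.2869] 0.3575159167488509
handle scene [288.1 205.6] 0.83 1
handle top [343.7 201.7] 0.92 1
    [ 0.5673 -0.0583  0.1034] 0.011331067206461097
handle_press scene [240.9 153. ] 0.71 2
handle_press top [404.2 202.4] 0.67 1
    [ 0.5545 -0.1957  0.1911] 0.0008567344980923273
lever scene [279.8 190. ] 0.76 2
lever top [364.7 213.2] 0.69 2
    [ 0.5365 -0.111   0.0902] 0.001050322087218818
lever_paddle scene [296.9 165.3] 0.55 2
lever_paddle top [364.4 241.9] 0.49 1
    [ 0.4603 -0.11    0.1058] 0.003546715495107919
fence scene [316.9 258.1] 0.75 1
fence top [307.3 184.8] 0.69 1
    [0.6193 0.0462 0.0347] 0.0005570135964515403
panel scene [185.5 226.6] 0.18 1
panel top [243.6 205.6] 0.89 1
    [0.6705 0.0763 0.4523] 0.35396497409249705
panel_grip scene [419.8 291.1] 0.94 1
panel_grip top [224.1 206.7] 0.77 1
    [0.5552 0.2838 0.0109] 0.0010860671652258823
boss_top scene [386.1 271.9] 0.68 1
boss_top top [253.  202.4] 0.66 1
    [0.5659 0.1977 0.037 ] 0.001315094067372007
gouge scene [287.1 290.4] 0.69 1
gouge top [316.2 151.2] 0.77 1
    [0.7186 0.0258 0.0223] 0.006846475913696201
mallet scene [188.2 226.2] 0.69 1
mallet top [423.5 160.9] 0.88 1
    [ 0.7049 -0.294  -0.0091] 0.0008022215404799165
jar scene [328.9 209.1] 0.88 1
jar top [361.6 242.4] 0.68 3
    [ 0.4487 -0.0728 -0.0578] 0.09437081469372216
1.4
```

```bash
python3 - <<'E'
import cv2
a=cv2.imread("pics/top0.png")[140:260,195:435];b=cv2.imread("pics/scene0.png")[130:330,200:460]
cv2.imwrite("pics/topc.png",cv2.resize(a,None,fx=3.3,fy=3.3,interpolation=cv2.INTER_CUBIC))
cv2.imwrite("pics/scenec.png",cv2.resize(b,None,fx=3,fy=3,interpolation=cv2.INTER_CUBIC))
E
```

```text
(no output)
```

View pics/topc.png

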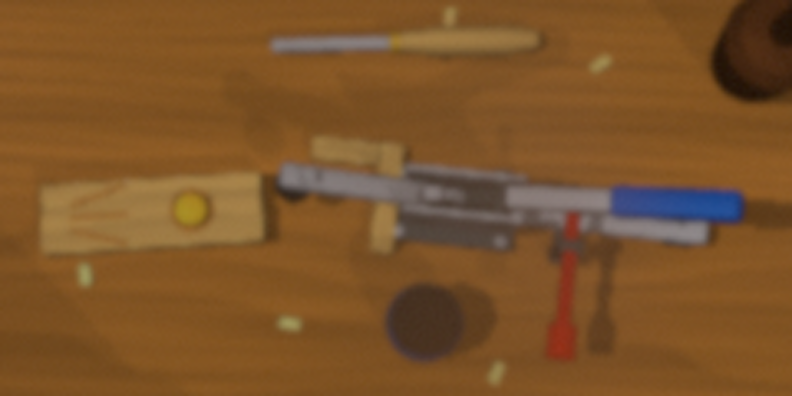

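View pics/scenec.png

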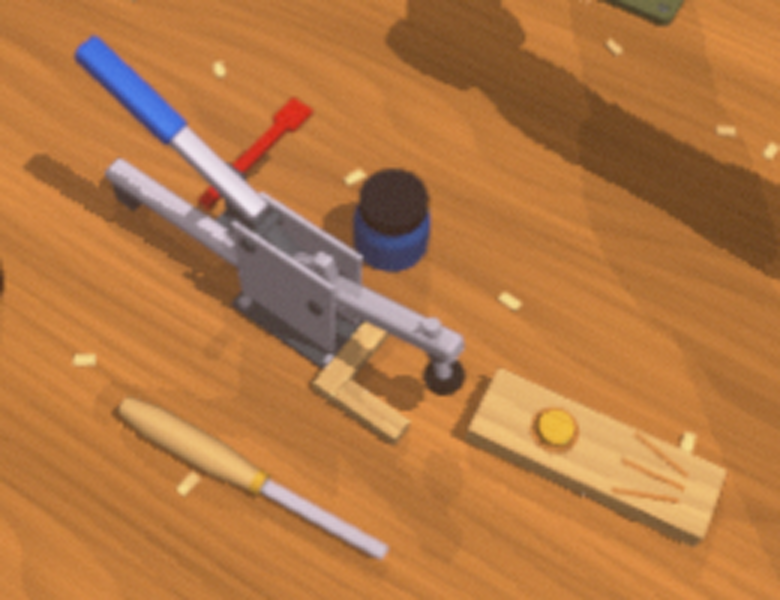

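```bash
python3 - <<'E'
import cv2
a=cv2.imread("pics/top0.png")[170:230,270:350];b=cv2.imread("pics/scene0.png")[220:290,290:370]
cv2.imwrite("pics/topf.png",cv2.resize(a,None,fx=10,fy=10,interpolation=cv2.INTER_CUBIC)[:600])
cv2.imwrite("pics/scenef.png",cv2.resize(b,None,fx=8,fy=8,interpolation=cv2.INTER_CUBIC))
E
```

```text
(no output)
```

View pics/topf.png

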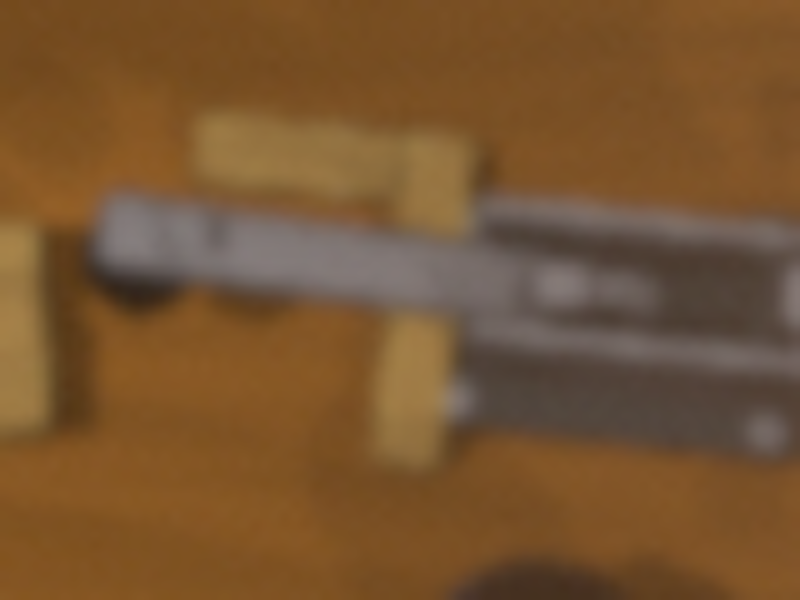

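View pics/scenef.png

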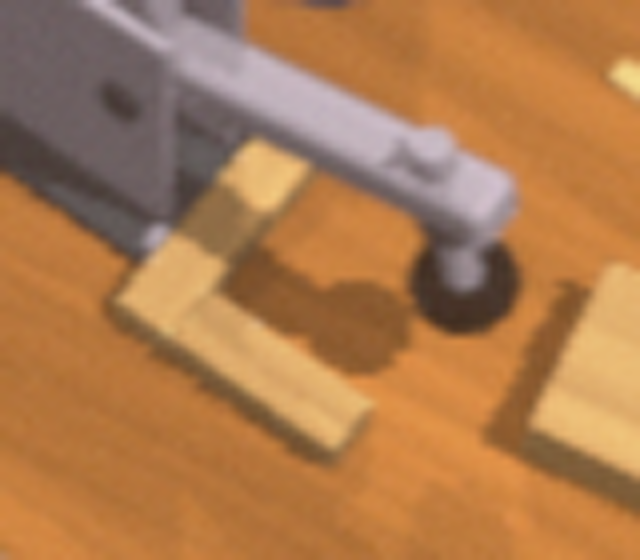

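```bash
python3 - <<'E'
from h import *
np.set_printoptions(precision=4,suppress=True)
for n in("scene","top"):
    for t in("panel","fence","clamp","handle","lever","jar"):
        l=silhouettes(t,n)
        if l:
            m=l[0]["mask"].astype(np.uint8);print(t,n,round(l[0]["score"],2),np.round(l[0]["bbox"],1),m.sum())
            np.save(f"m_{t}_{n}.npy",m)
            if t=="panel":
                c=max(cv2.findContours(m,0,1)[0],key=cv2.contourArea);q=cv2.boxPoints(cv2.minAreaRect(c));print(q);print(onz(n,q,.024))
for t in("pad","clamp"):
  for n in("scene","top"): print(t,n,[(np.round(d["pixel"],1),round(d["score"],2)) for d in spot_point(t,n)])
E
```

```text
panel scene 0.66 [353.4 252.7  90.3  59.9] 2433
[[353.1857 276.6382]
 [365.5016 250.1818]
 [444.7432 287.0702]
 [432.4273 313.5265]]
[[0.6101 0.1387 0.024 ]
 [0.5358 0.1312 0.024 ]
 [0.5222 0.3287 0.024 ]
 [0.5937 0.3281 0.024 ]]
fence scene 0.6 [307.9 239.2  26.   36.5] 507
clamp scene 0.58 [226.1 142.9 130.6 118.8] 3835
handle scene 0.72 [224.  141.8  61.6  61. ] 857
lever scene 0.73 [221.2 144.3 134.3 117.9] 3478
jar scene 0.84 [317.2 182.7  26.   38. ] 743
panel top 0.56 [207.5 195.5  68.4  20.5] 1558
[[205.4873 194.8223]
 [274.066  189.9238]
 [275.7614 213.6599]
 [207.1827 218.5584]]
[[0.5868 0.3347 0.024 ]
 [0.6046 0.1405 0.024 ]
 [0.5369 0.1335 0.024 ]
 [0.5193 0.3263 0.024 ]]
fence top 0.82 [292.5 182.1  25.9  36.1] 303
handle top 0.79 [347.2 196.9  72.1   9.5] 648
jar top 0.58 [313.5 226.1  23.5  28.6] 442
pad scene [(array([345.3, 259.5]), 0.55)]
pad top [(array([422.5, 156.8]), 0.75), (array([283.8, 194.4]), 0.55)]
clamp scene [(array([310.1, 243. ]), 0.71), (array([316.7, 258.4]), 0.66)]
clamp top [(array([422.7, 160.8]), 0.74), (array([320.2, 199.9]), 0.63), (array([345.4, 200.6]), 0.46)]
```

```bash
cat > fit.py <<'E'
from h import *
from scipy.optimize import least_squares
np.set_printoptions(precision=4,suppress=True)
sc=np.array([[212,295],[372,408],[335,450],[308,160],[258,140],[115,300]],float)
tp=np.array([[398,197],[195,183],[203,112],[375,460],[435,468],[480,140]],float)
sp=(sc+.5)/8-.5+[290,220]; tq=(tp+.5)/10-.5+[270,170]
def pts(p):
    x,y,a,t=p[:4];L=np.array([[0,0],[0,.06],[t,.06],[-.075,0],[-.075,-t],[t,-t]])
    c,s=np.cos(a),np.sin(a)
    return np.c_[L@np.array([[c,s],[-s,c]])+[x,y],np.full(6,.016)]
def f(p,cams=("scene","top")):
    P=pts(p);r=[]
    if "scene" in cams:r.append(proj("scene",P)-sp)
    if "top" in cams:r.append(proj("top",P)-tq)
    return np.concatenate(r).ravel()
for cams in(("scene",),("top",),("scene","top")):
    r=least_squares(f,[.6,.05,-.05,.02],args=(cams,),loss="soft_l1",x_scale=[.01,.01,.1,.01]);print(cams,r.x,"yawdeg",np.degrees(r.x[2]));print(f(r.x,cams).reshape(-1,2).T)
E
python3 fit.py
```

```text
('scene',) [0.6175 0.0349 0.0318 0.0159] yawdeg 1.824501981542475
[[-2.9686 -0.7842  0.5477  0.4525  1.121  -0.0282]
 [ 2.0259 -0.1755  0.1034 -5.1369 -5.4925  3.5876]]
('top',) [ 0.6087  0.0392 -0.0895  0.0195] yawdeg -5.127932159999753
[[ 0.3613 -0.1228 -0.1286 -0.2648  0.5497 -0.3365]
 [ 0.3893 -0.4552 -0.0169 -0.0092 -0.0673  0.1458]]
('scene', 'top') [ 0.6101  0.0375 -0.0792  0.0186] yawdeg -4.535655226826061
[[-0.3893  0.275   0.2746  5.7369  5.854   0.7519  0.9936  0.488   0.3792
   0.6439  1.1627 -0.098 ]
 [ 0.1592  0.102   0.8984 -5.2257 -6.6839  0.9836 -0.0858 -0.7173  0.0098
  -0.4637 -0.622  -0.1374]]
```

```bash
python3 - <<'E'
import cv2
a=cv2.imread("pics/top0.png")[180:230,198:288];b=cv2.imread("pics/scene0.png")[245:315,345:450]
cv2.imwrite("pics/topp.png",cv2.resize(a,None,fx=8,fy=8,interpolation=cv2.INTER_CUBIC)[:600])
cv2.imwrite("pics/scenep.png",cv2.resize(b,None,fx=7,fy=7,interpolation=cv2.INTER_CUBIC))
E
```

```text
(no output)
```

View pics/topp.png

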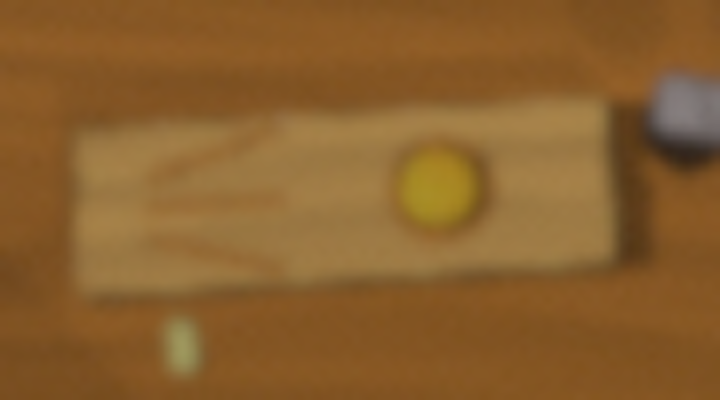

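View pics/scenep.png

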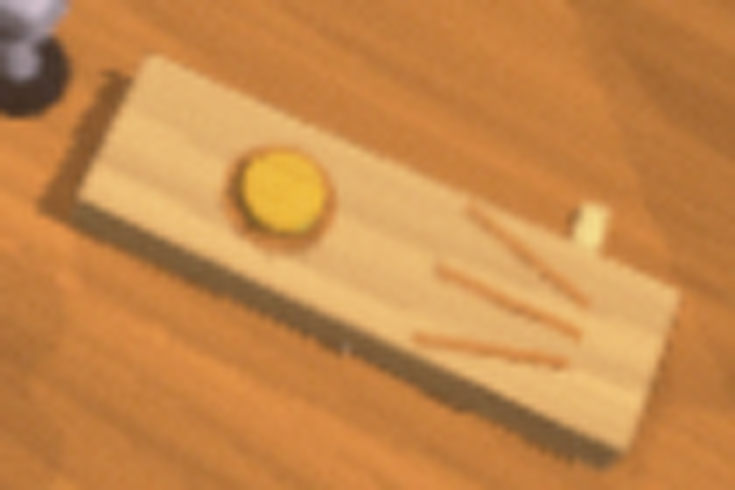

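```bash
cat > fit2.py <<'E'
from h import *
from scipy.optimize import least_squares
np.set_printoptions(precision=4,suppress=True)
up=lambda a,s,o:(np.array(a,float)+.5)/s-.5+o
sf=up([[212,295],[372,408],[335,450],[115,300]],8,[290,220]);fi=[0,1,2,5]
tf=up([[398,197],[195,183],[203,112],[375,460],[435,468],[480,140]],10,[270,170])
spn=up([[78,198],[152,55],[680,292],[627,450]],7,[345,245])
tpn=up([[608,100],[615,265],[82,293],[75,128]],8,[198,180])
def T(L,p,z):
    c,s=np.cos(p[2]),np.sin(p[2]);return np.c_[L@np.array([[c,s],[-s,c]])+p[:2],np.full(len(L),z)]
def F(p):t=p[3];return T(np.array([[0,0],[0,.06],[t,.06],[-.075,0],[-.075,-t],[t,-t]]),p,.016)
PL=np.array([[.03,-.095],[-.03,-.095],[-.03,.095],[.03,.095]])
def f(p):
    a=F(p);b=T(PL,p[4:7],.024)
    return np.concatenate([(proj("scene",a[fi])+p[7:9]-sf).ravel(),(proj("top",a)+p[9:11]-tf).ravel(),(proj("scene",b)+p[7:9]-spn).ravel(),(proj("top",b)+p[9:11]-tpn).ravel(),p[7:11]/1.5])
r=least_squares(f,[.61,.04,-.08,.02,.56,.23,.05,0,0,0,0],loss="soft_l1",x_scale=[.01,.01,.1,.01,.01,.01,.1,1,1,1,1]);p=r.x
print("fence",p[:4],"panel",p[4:7],"off",p[7:]);print(f(p)[:-4].reshape(-1,2).T)
a=p[2];M=np.array([[np.cos(a),-np.sin(a)],[np.sin(a),np.cos(a)]])
g=lambda x,y:p[:2]+M@[x,y]
print("home",g(-.03,.095),"clamp origin",g(-.03,-.04),"pad",g(-.03,.06),"press dir y-160..",g(-.03,-.04-.064-.12))
b=p[6];N=np.array([[np.cos(b),-np.sin(b)],[np.sin(b),np.cos(b)]]);print("grip",p[4:6]+N@[0,.055],"boss",p[4:6]+N@[0,-.035])
E
python3 fit2.py
```

```text
fence [ 0.6081  0.0373 -0.091   0.0194] panel [0.5612 0.2316 0.0806] off [-0.2992 -0.0467 -0.6339 -0.2624]
[[-0.2936  0.1803 -0.0902  0.3847  0.3921 -0.0899 -0.0902 -0.2689  0.5146
  -0.3307 -0.1839 -0.4476  0.5616  0.0653  0.2153  0.3648 -0.3266 -0.0529]
 [-0.5596 -0.4194  0.5659  0.1981  0.3372 -0.5389 -0.0705 -0.0624 -0.1134
   0.1306 -0.0794 -0.6344  0.1861  0.8349 -0.3356 -0.0145  0.6017  0.2069]]
home [0.5869 0.1347] clamp origin [0.5746 0.0002] pad [0.5837 0.0998] press dir y-160.. [ 0.5579 -0.183 ]
grip [0.5567 0.2865] boss [0.564  0.1967]
```

```bash
cat >> h.py <<'E'
def go(x,y,z,yaw,q=None,pos=None):
    """yaw: world angle of panel-like frame x axis to align with tool y (mod pi)"""
    s=get_state();p=s["tool_pos"] if pos is None else np.array(pos);Rm=R.from_quat(s["eef_rot"]).as_matrix()
    d=Rm.T@(np.array([x,y,z])-p)*100
    # desired R: tool x = down, tool y=+-(cos,sin,0)
    best=None
    for k in(0,np.pi):
        a=yaw+k;ty=np.array([np.cos(a),np.sin(a),0]);tx=np.array([0,0,-1.]);D=np.c_[tx,ty,np.cross(tx,ty)]
        v=R.from_matrix(Rm.T@D).as_rotvec()
        if best is None or abs(v[0])<abs(best[0]):best=v
    print("delta cm",np.round(d,2),"rotvec",np.round(best,3),"tool y",np.round(Rm[:,1],3),"z",np.round(Rm[:,2],3),"x",np.round(Rm[:,0],3),"cf",np.round(s["contact_force"],2),"open",round(s["opening"],3),"t",round(s["clock"],2))
E
python3 -c "
from h import *
go(.557,.2855,.12,.0806)"
```

```text
delta cm [ 13.27 -15.92  41.81] rotvec [ 1.124 -0.    -0.   ] tool y [0.358 0.934 0.   ] z [ 0.934 -0.358 -0.   ] x [ 0.  0. -1.] cf [ 0.21 -0.58 -0.73] open 0.998 t 2.2
```

Emit:
apply_moves --pt "1 -1.6 4" --pt "2 -3.2 8" --pt "4 -4.8 12" --pt "6 -6.4 16" --pt "8 -8 20" --pt "10 -9.6 24" --pt "12 -11.2 28" --pt "13.3 -12.8 32" --pt "13.3 -14.4 36" --pt "13.3 -15.9 40" --yaw '[0.11,0.22,0.33,0.44,0.55,0.66,0.77,0.88,0.99,1.1]' --gripper '[100,100,100,100,100,100,100,100,100,100]' --force 10

```text
clock: 3.03
tool_pos: [0.5122, 0.3162, 0.1213]
eef_rot: [0.474, 0.525, -0.475, 0.524]
contact_force: [0.7, 1.1, 0.4]
opening: 1.001
```

```bash
python3 -c "
from h import *
go(.557,.2855,.06,.0806)
s=get_state();print(s['tool_pos'],s['q'])"
```

```text
delta cm [6.12 4.16 3.5 ] rotvec [0.02  0.001 0.002] tool y [ 0.995  0.1   -0.002] z [ 0.1   -0.995  0.001] x [-0.002 -0.001 -1.   ] cf [0.65 1.07 0.37] open 1.001 t 3.03
[0.51223158 0.31617608 0.12125918] [-0.6557598   0.83601709  0.0468755   1.74764219 -0.06628801  0.56166989
 -0.46765774]
```

Emit:
apply_moves --pt "0 2 2" --pt "2 4.15 3.5" --pt "4.5 4.15 3.5" --pt "6.1 4.15 3.5" --pt "7 4.15 3.5" --pt "7 4.15 3.5" --pt "7 4.15 3.5" --pt "7 4.15 3.5" --yaw '[0.02,0.02,0.02,0.02,0.02,0.02,0.02,0.02]' --gripper '[100,100,100,100,100,100,100,100]'

```text
clock: 3.7
tool_pos: [0.5574, 0.2863, 0.0523]
eef_rot: [0.479, 0.52, -0.479, 0.52]
contact_force: [0.5, 0.3, 0.8]
opening: 1.0
```

```bash
python3 -c "
from h import *
go(.557,.2855,.019,.0806)
s=get_state();print(s['tool_pos'])
for n in('scene','top'):cv2.imwrite(f'pics/{n}1.png',snapshot(n)[:,:,::-1])
a=cv2.imread('pics/scene1.png')[180:340,320:480];cv2.imwrite('pics/s1.png',cv2.resize(a,None,fx=3.5,fy=3.5,interpolation=2))
"
```

```text
delta cm [ 3.33 -0.04  0.08] rotvec [ 0.001 -0.     0.   ] tool y [ 0.997  0.081 -0.   ] z [ 0.081 -0.997 -0.   ] x [-0.  0. -1.] cf [0.54 0.3  0.75] open 1.0 t 3.7
[0.55735881 0.28627788 0.05229879]
```

View pics/s1.png

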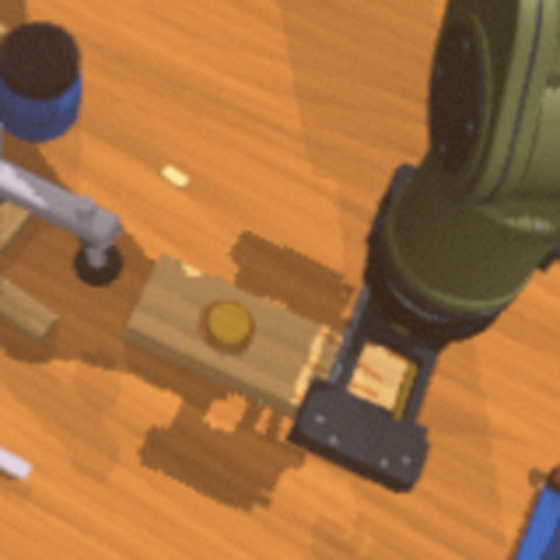

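The gripper straddles the carved end of the plaque, centred on it; descending.

Emit:
apply_moves --pt "1.5 0 0" --pt "2.6 0 0" --pt "3.2 0 0" --pt "3.3 0 0" --pt "3.3 0 0" --pt "3.3 0 0" --yaw '[0,0,0,0,0,0]' --gripper '[100,100,100,100,100,100]'

```text
clock: 4.3
tool_pos: [0.5575, 0.2861, 0.0193]
eef_rot: [0.479, 0.52, -0.479, 0.52]
contact_force: [-0.1, -0.1, -0.4]
opening: 1.001
```

Emit:
apply_moves --pt "0 0 0" --pt "0 0 0" --pt "0 0 0" --pt "0 0 0" --pt "0 0 0" --pt "0 0 0" --yaw '[0,0,0,0,0,0]' --gripper '[50,50,50,50,50,50]' --force 10

```text
clock: 4.8
tool_pos: [0.5575, 0.2862, 0.0195]
eef_rot: [0.479, 0.52, -0.479, 0.52]
contact_force: [0.3, 0.3, 1.2]
opening: 0.676
```

```bash
python3 -c "
from h import *
a=-.091
c,s=np.cos(a),np.sin(a)
# fence-local to world
g=lambda x,y:np.array([.6081+c*x-s*y,.0373+s*x+c*y])
print('home grip',g(-.03,.15),'pre',g(-.036,.158))
x,y=g(-.036,.158);go(x,y,.019,a);print(get_state()['tool_pos'])
"
```

```text
home grip [0.5918553  0.18940559] pre [0.58660712 0.19791773]
delta cm [0.05 2.19 9.03] rotvec [ 0.172 -0.     0.   ] tool y [ 0.997  0.081 -0.   ] z [ 0.081 -0.997 -0.   ] x [-0.  0. -1.] cf [0.28 0.29 1.23] open 0.676 t 4.8
[0.55747591 0.28617872 0.01952899]
```

Emit:
apply_moves --pt "0 0.2 0.5" --pt "0 0.4 1.4" --pt "0 0.6 2.4" --pt "0 0.9 3.5" --pt "0 1.1 4.6" --pt "0 1.4 5.7" --pt "0 1.6 6.8" --pt "0 1.9 7.9" --pt "0 2.1 8.7" --pt "0 2.2 9.0" --yaw '[0.03,0.06,0.09,0.12,0.15,0.172,0.172,0.172,0.172,0.172]' --gripper '[50,50,50,50,50,50,50,50,50,50]'

```text
clock: 5.63
tool_pos: [0.5873, 0.1956, 0.0195]
eef_rot: [-0.523, -0.476, 0.523, -0.476]
contact_force: [-0.2, 1.3, 2.2]
opening: 0.681
```

```bash
python3 -c "
from h import *
go(.5919,.1894,.019,-.091)
s=get_state();print(s['tool_pos'])
for n in('scene','top'):cv2.imwrite(f'pics/{n}2.png',snapshot(n)[:,:,::-1])
a=cv2.imread('pics/scene2.png')[200:320,280:440];cv2.imwrite('pics/s2.png',cv2.resize(a,None,fx=5,fy=5,interpolation=2))
a=cv2.imread('pics/top2.png')[150:250,210:350];cv2.imwrite('pics/t2.png',cv2.resize(a,None,fx=5,fy=5,interpolation=2))
"
```

```text
delta cm [0.05 0.51 0.57] rotvec [-0.003  0.001  0.   ] tool y [ 0.996 -0.093 -0.   ] z [-0.093 -0.996  0.001] x [-0.    -0.001 -1.   ] cf [-0.19  1.28  2.24] open 0.681 t 5.63
[0.58733594 0.19559036 0.01953058]
```

View pics/s2.png

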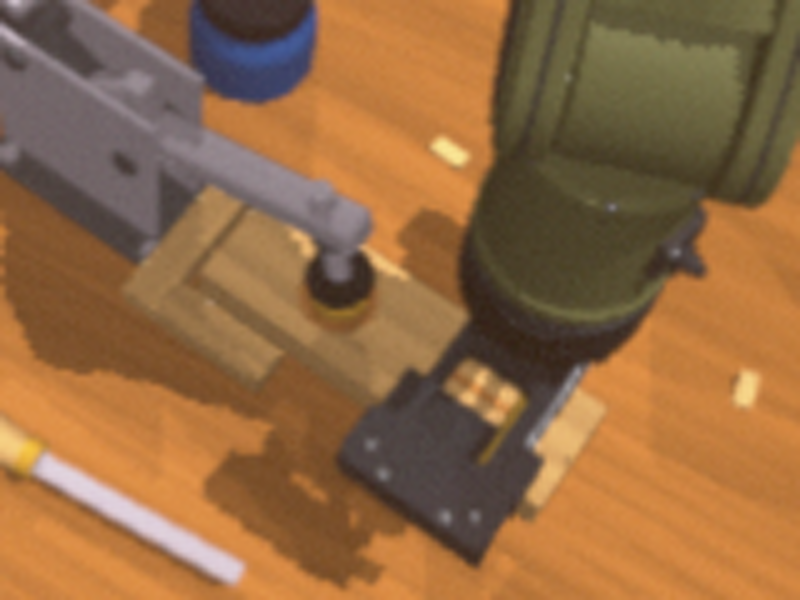

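View pics/t2.png

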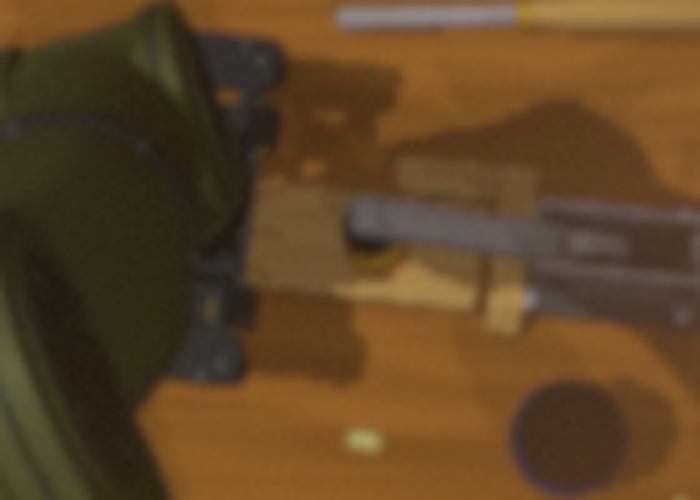

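The plaque is nearly square, with visible gaps of roughly 5 mm to the end stop and 5 mm to the rail. I'll approach the end stop first, slowly.

Emit:
apply_moves --pt "0 0 0.1" --pt "0 0 0.2" --pt "0 0 0.3" --pt "0 0 0.4" --yaw '[0,0,0,0]' --gripper '[50,50,50,50]' --force 8

```text
clock: 6.07
tool_pos: [0.5867, 0.1933, 0.0195]
eef_rot: [-0.522, -0.476, 0.522, -0.477]
contact_force: [0.0, 1.3, 0.1]
opening: 0.684
```

Emit:
apply_moves --pt "0 0 0.05" --pt "0 0 0.1" --pt "0 0 0.15" --yaw '[0,0,0]' --gripper '[50,50,50]'

```text
clock: 6.32
tool_pos: [0.5864, 0.1922, 0.0195]
eef_rot: [-0.522, -0.477, 0.522, -0.477]
contact_force: [0.1, 1.6, -0.2]
opening: 0.681
```

Emit:
apply_moves --pt "0 0 0.05" --pt "0 0 0.1" --pt "0 0 0.15" --yaw '[0,0,0]' --gripper '[50,50,50]'

```text
clock: 6.57
tool_pos: [0.5862, 0.1908, 0.0195]
eef_rot: [0.522, 0.477, -0.522, 0.477]
contact_force: [-0.3, 0.6, 0.4]
opening: 0.678
```

Emit:
apply_moves --pt "0 0 0.05" --pt "0 0 0.1" --pt "0 0 0.15" --yaw '[0,0,0]' --gripper '[50,50,50]'

```text
clock: 6.82
tool_pos: [0.5861, 0.1896, 0.0195]
eef_rot: [0.522, 0.477, -0.522, 0.477]
contact_force: [-0.0, 1.6, -0.4]
opening: 0.682
```

Emit:
apply_moves --pt "0 0 0.05" --pt "0 0 0.1" --pt "0 0 0.15" --yaw '[0,0,0]' --gripper '[50,50,50]'

```text
clock: 7.07
tool_pos: [0.5859, 0.1895, 0.0196]
eef_rot: [0.523, 0.478, -0.521, 0.477]
contact_force: [-0.0, 5.6, 0.1]
opening: 0.681
```

End stop contact felt (5.6 N at y≈0.1895). Now toward the rail (+tool y).

Emit:
apply_moves --pt "0 0.1 -0.02" --pt "0 0.2 -0.02" --pt "0 0.3 -0.02" --pt "0 0.35 -0.02" --yaw '[0,0,0,0]' --gripper '[50,50,50,50]'

```text
clock: 7.4
tool_pos: [0.5878, 0.1895, 0.0195]
eef_rot: [-0.522, -0.478, 0.522, -0.476]
contact_force: [-4.3, 2.6, 3.8]
opening: 0.678
```

Emit:
apply_moves --pt "0 0.05 0" --pt "0 0.1 0" --pt "0 0.15 0" --yaw '[0,0,0]' --gripper '[50,50,50]'

```text
clock: 7.65
tool_pos: [0.5878, 0.1895, 0.0195]
eef_rot: [-0.521, -0.479, 0.523, -0.475]
contact_force: [-4.8, 3.3, 4.3]
opening: 0.679
```

Emit:
apply_moves --pt "0 0.05 0" --pt "0 0.1 0" --pt "0 0.15 0" --yaw '[0,0,0]' --gripper '[50,50,50]'

```text
clock: 7.9
tool_pos: [0.588, 0.1895, 0.0195]
eef_rot: [-0.52, -0.479, 0.524, -0.474]
contact_force: [-6.0, 3.0, 5.6]
opening: 0.687
```

```bash
python3 -c "
from h import *
go(.5919,.1894,.019,-.091)
s=get_state();print(s['tool_pos'])
for n in('scene','top'):cv2.imwrite(f'pics/{n}3.png',snapshot(n)[:,:,::-1])
a=cv2.imread('pics/scene3.png')[220:300,290:390];cv2.imwrite('pics/s3.png',cv2.resize(a,None,fx=7,fy=7,interpolation=2))
a=cv2.imread('pics/top3.png')[160:230,250:340];cv2.imwrite('pics/t3.png',cv2.resize(a,None,fx=8,fy=8,interpolation=2))
"
```

```text
delta cm [ 0.04  0.39 -0.03] rotvec [ 0.001 -0.001  0.009] tool y [ 0.996 -0.09  -0.009] z [-0.09  -0.996 -0.001] x [-0.009  0.002 -1.   ] cf [-5.96  2.97  5.64] open 0.687 t 7.9
[0.5880408  0.18948373 0.0194664 ]
```

View pics/s3.png

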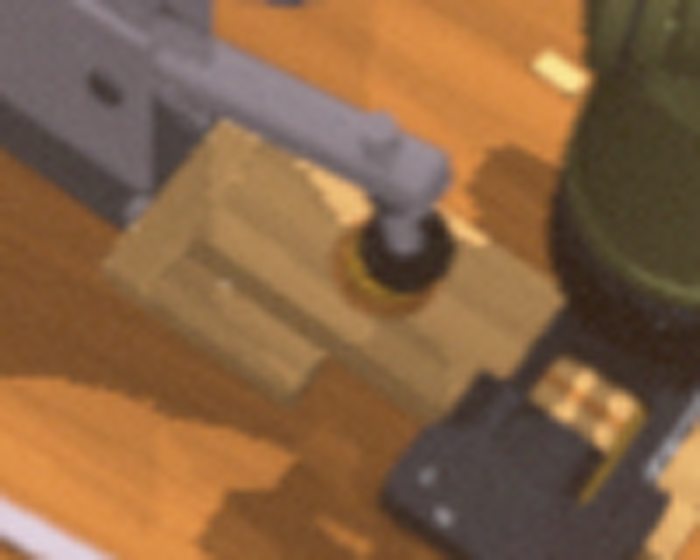

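View pics/t3.png

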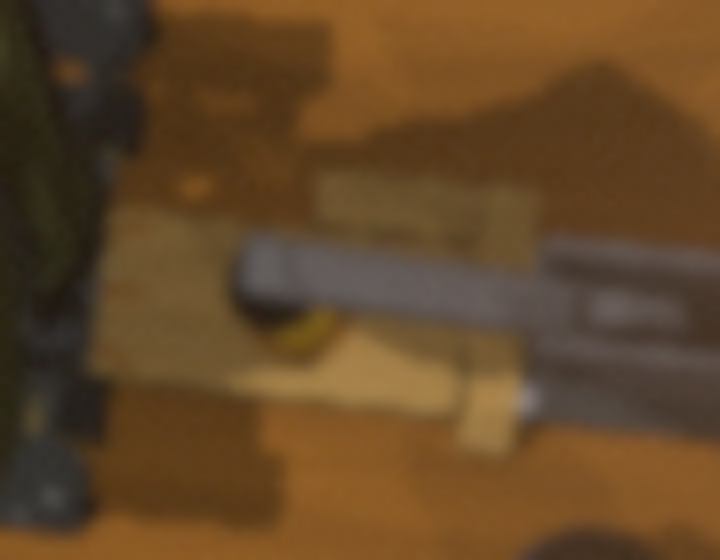

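```bash
cat > ov.py <<'E'
from h import *
import sys
k=sys.argv[1]; fx,fy,a=.6081,.0373,-.091
off={"scene":[-.30,-.05],"top":[-.63,-.26]}
c,s=np.cos(a),np.sin(a)
def W(L): L=np.array(L,float);return np.c_[fx+c*L[:,0]-s*L[:,1],fy+s*L[:,0]+c*L[:,1],L[:,2]]
t=.0194
fence=W([[0,0,.016],[0,.06,.016],[t,.06,.016],[t,-t,.016],[-.075,-t,.016],[-.075,0,.016]])
dx=float(sys.argv[2]) if len(sys.argv)>2 else 0; dy=float(sys.argv[3]) if len(sys.argv)>3 else 0
pan=W([[dx,dy,.024],[dx-.06,dy,.024],[dx-.06,.19+dy,.024],[dx,.19+dy,.024]])
th=np.linspace(0,2*np.pi,40)
boss=W(np.c_[dx-.03+.014*np.cos(th),dy+.06+.014*np.sin(th),np.full(40,.031)])
pad=W(np.c_[-.03+.016*np.cos(th),.06+.016*np.sin(th),np.full(40,.054)])
crop={"scene":(220,300,290,390,7),"top":(160,230,250,340,8)}
for n in crop:
    im=cv2.imread(f"pics/{n}{k}.png");r0,r1,c0,c1,f=crop[n]
    im=cv2.resize(im[r0:r1,c0:c1],None,fx=f,fy=f,interpolation=2)
    for P,col in((fence,(0,255,0)),(pan,(0,0,255)),(boss,(255,0,255)),(pad,(255,255,0))):
        q=(proj(n,P)+off[n]-[c0,r0]+.5)*f-.5
        cv2.polylines(im,[np.int32(q)],True,col,1)
    cv2.imwrite(f"pics/ov_{n}{k}_{sys.argv[-1]}.png",im)
E
python3 ov.py 3 0 0
```

```text
(no output)
```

View pics/ov_scene3_0.png

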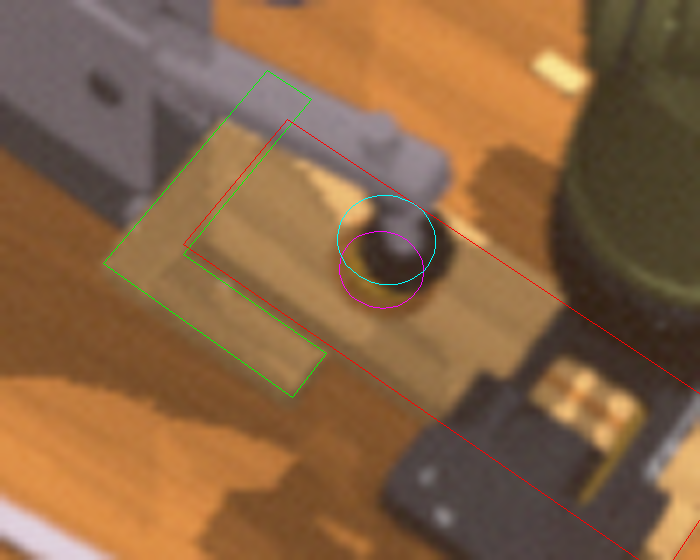

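View pics/ov_top3_0.png

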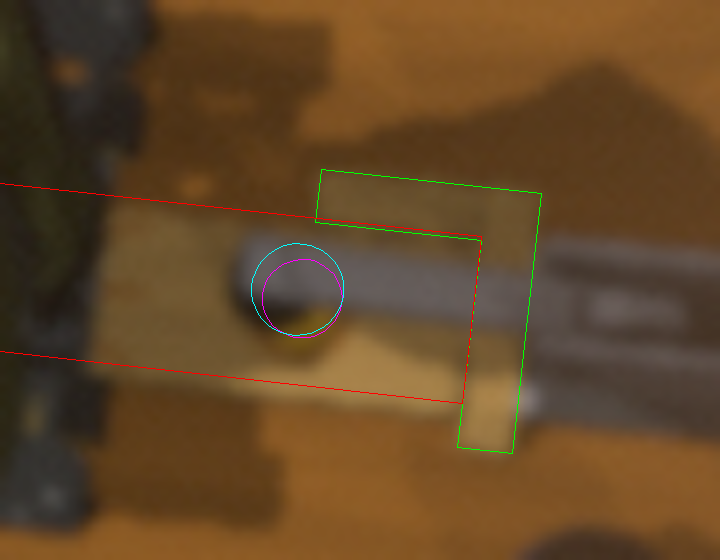

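The overlay shows the plaque touching the end stop but still about 4 mm from the rail (both views agree); the resistance is friction from leaning on the stop. Back off slightly, then go to the rail.

Emit:
apply_moves --pt "0 -0.05 -0.1" --pt "0 -0.05 -0.15" --yaw '[0,0]' --gripper '[50,50]'

```text
clock: 8.17
tool_pos: [0.588, 0.1896, 0.0195]
eef_rot: [-0.52, -0.479, 0.524, -0.475]
contact_force: [-3.3, -0.6, 3.7]
opening: 0.682
```

Emit:
apply_moves --pt "0 0.1 0" --pt "0 0.15 0" --pt "0 0.2 0" --pt "0 0.2 0" --yaw '[0,0,0,0]' --gripper '[50,50,50,50]'

```text
clock: 8.5
tool_pos: [0.5896, 0.1895, 0.0194]
eef_rot: [-0.52, -0.479, 0.525, -0.474]
contact_force: [-3.7, 2.2, 2.5]
opening: 0.682
```

```bash
python3 -c "
from h import *
go(.5919,.1894,.019,-.091)
s=get_state();print(s['tool_pos'])
for n in('scene','top'):cv2.imwrite(f'pics/{n}4.png',snapshot(n)[:,:,::-1])
"; python3 ov.py 4 0 0
```

```text
delta cm [ 0.04  0.23 -0.01] rotvec [-0.     0.001  0.009] tool y [ 0.996 -0.091 -0.009] z [-0.091 -0.996  0.001] x [-0.009  0.    -1.   ] cf [-3.66  2.22  2.48] open 0.682 t 8.5
[0.58963769 0.18947138 0.01939661]
```

View pics/ov_top4_0.png

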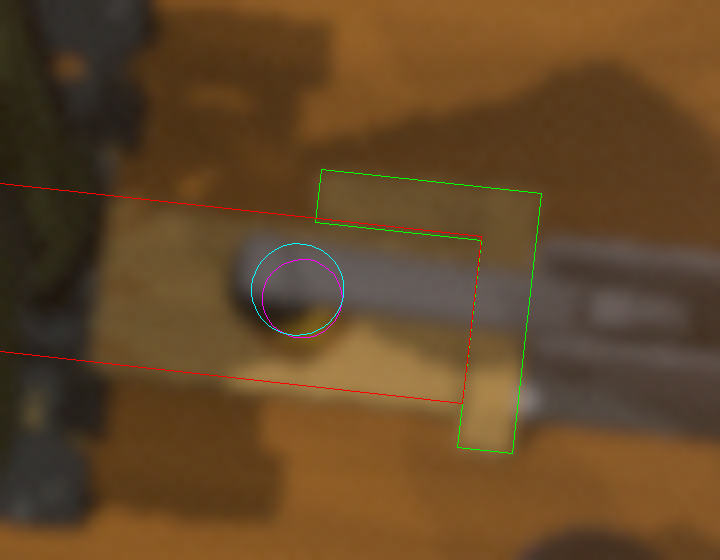

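View pics/ov_scene4_0.png

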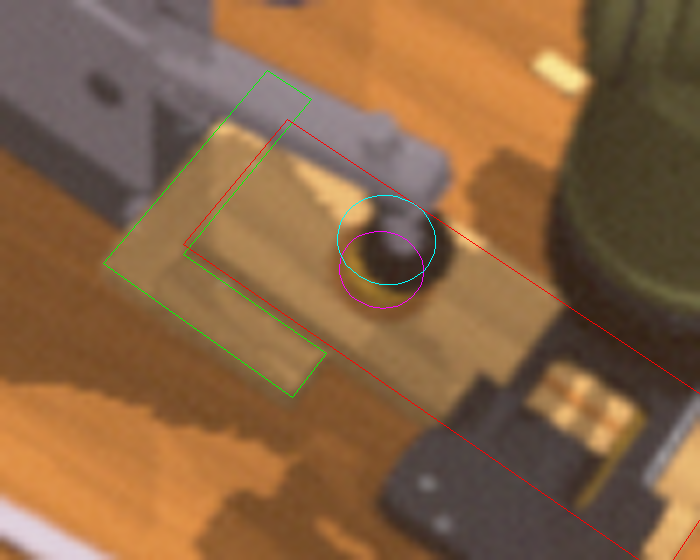

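Emit:
apply_moves --pt "0 0.1 -0.05" --pt "0 0.15 -0.05" --pt "0 0.2 -0.05" --pt "0 0.2 -0.05" --yaw '[0,0,0,0]' --gripper '[50,50,50,50]'

```text
clock: 8.93
tool_pos: [0.5921, 0.1893, 0.0193]
eef_rot: [-0.52, -0.479, 0.525, -0.475]
contact_force: [-2.7, -0.0, 3.9]
opening: 0.682
```

Emit:
apply_moves --pt "0 0.1 0" --pt "0 0.15 0" --pt "0 0.2 0" --pt "0 0.2 0" --yaw '[0,0,0,0]' --gripper '[50,50,50,50]'

```text
clock: 9.27
tool_pos: [0.5925, 0.1894, 0.0191]
eef_rot: [-0.519, -0.479, 0.526, -0.474]
contact_force: [-5.3, 1.4, 5.1]
opening: 0.679
```

```bash
python3 -c "
from h import *
go(.5919,.1894,.019,-.091)
s=get_state();print(s['tool_pos'])
for n in('scene','top'):cv2.imwrite(f'pics/{n}5.png',snapshot(n)[:,:,::-1])
"; python3 ov.py 5 0 0
```

```text
delta cm [ 0.02 -0.06  0.01] rotvec [-0.     0.002  0.012] tool y [ 0.996 -0.091 -0.012] z [-0.091 -0.996  0.002] x [-0.012 -0.001 -1.   ] cf [-5.27  1.36  5.12] open 0.679 t 9.27
[0.59249151 0.18942043 0.01914662]
```

View pics/ov_top5_0.png

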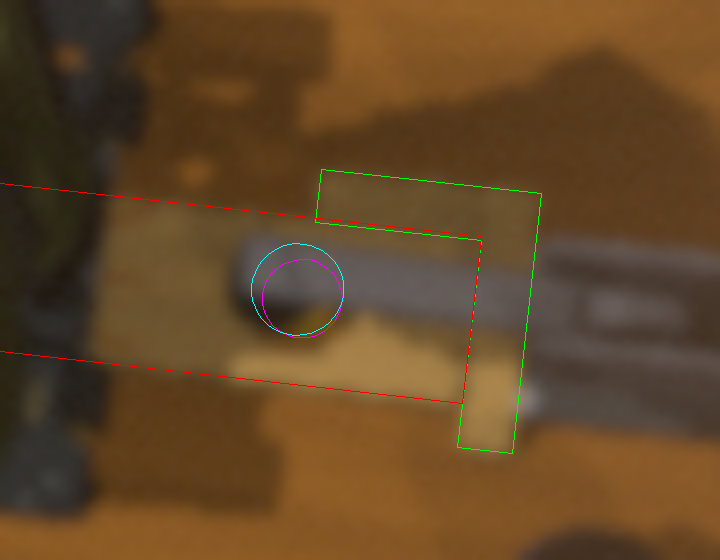

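View pics/ov_scene5_0.png

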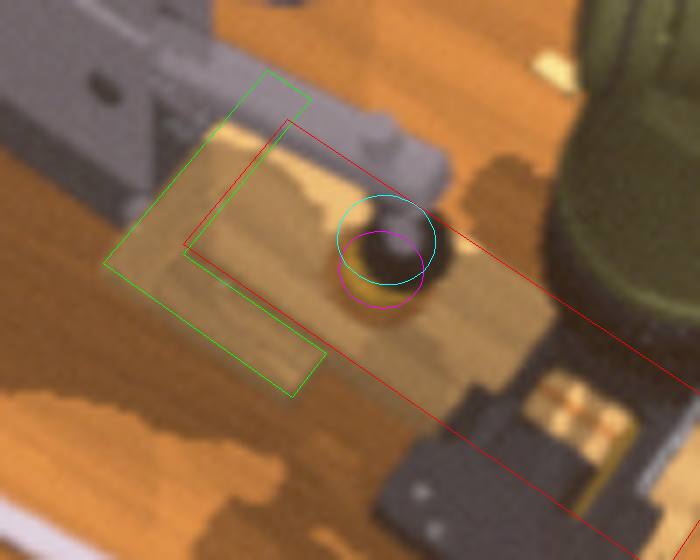

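Now the plaque matches the home outline in both views. A final gentle nudge on the end stop, then let go.

Emit:
apply_moves --pt "0 0.05 0.1" --pt "0 0.05 0.15" --yaw '[0,0]' --gripper '[50,50]'

```text
clock: 9.53
tool_pos: [0.5925, 0.1893, 0.0192]
eef_rot: [-0.519, -0.48, 0.525, -0.473]
contact_force: [-3.8, 4.6, 4.0]
opening: 0.678
```

Emit:
apply_moves --pt "0 0 0" --pt "0 0 0" --pt "0 0 0" --pt "0 0 0" --pt "0 0 0" --pt "0 0 0" --yaw '[0,0,0,0,0,0]' --gripper '[80,85,90,90,90,90]'

```text
clock: 10.03
tool_pos: [0.5928, 0.189, 0.0191]
eef_rot: [-0.519, -0.48, 0.525, -0.473]
contact_force: [-0.1, 0.6, -0.4]
opening: 0.903
```

Emit:
apply_moves --pt "-2 0 0" --pt "-5 0 0" --pt "-9 0 -1" --pt "-12 0 -2" --pt "-12 0 -2" --yaw '[0,0,0,0,0]' --gripper '[90,90,90,90,90]'

```text
clock: 10.45
tool_pos: [0.6002, 0.2128, 0.1456]
eef_rot: [0.523, 0.479, -0.52, 0.475]
contact_force: [0.3, 1.0, -0.7]
opening: 0.901
```

```bash
python3 -c "
from h import *
go(.5919,.1894,.2,-.091)
s=get_state();print(s['tool_pos'])
for n in('scene','top'):cv2.imwrite(f'pics/{n}6.png',snapshot(n)[:,:,::-1])
"; python3 ov.py 6 0 0
```

```text
delta cm [-5.46 -0.62  2.36] rotvec [ 0.002 -0.007  0.001] tool y [ 0.996 -0.089 -0.001] z [-0.089 -0.996 -0.007] x [-0.     0.007 -1.   ] cf [ 0.32  0.95 -0.67] open 0.901 t 10.45
[0.600187   0.21278338 0.14561989]
```

View pics/ov_top6_0.png

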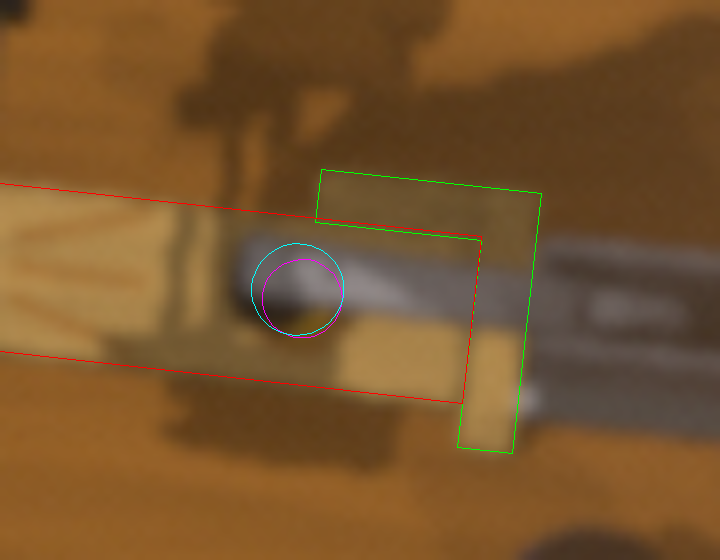

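View pics/ov_scene6_0.png

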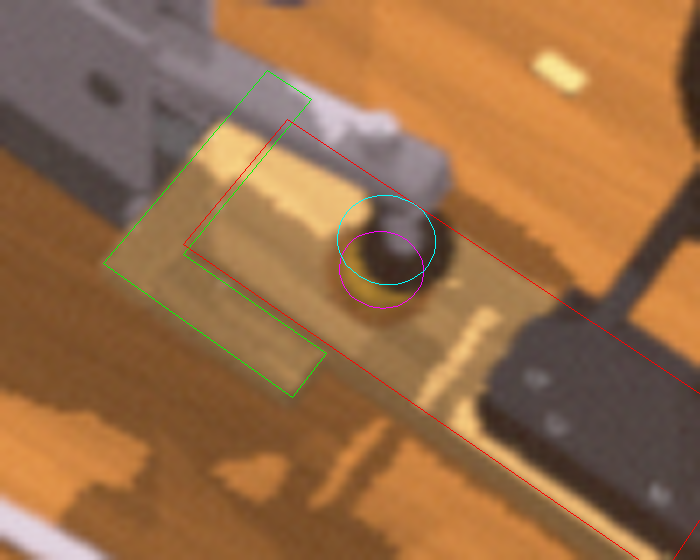

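Plaque is home against both faces (outlines match at the stop edge ~x=470 in the top crop, and along the rail). Now to the handle with shut jaws.

```bash
cat > arc.py <<'E'
from h import *
a=-.091;c,s=np.cos(a),np.sin(a)
def C(x,y): return np.array([.5746+c*x-s*y,.0002+s*x+c*y])
def press(th): # deg of handle
    f=np.radians(th)+np.arctan2(21,160);r=.1614
    x,y=C(0,-.064-r*np.cos(f));return np.array([x,y,.101+r*np.sin(f)])
E
python3 - <<'E'
from arc import *
for t in range(28,-25,-4): print(t,np.round(press(t)+[0,0,.014],4))
x,y,z=press(27);go(x,y,.27,a)
E
```

```text
28 [ 0.5568 -0.1944  0.2087]
24 [ 0.5563 -0.2006  0.1993]
20 [ 0.5558 -0.2061  0.1895]
16 [ 0.5553 -0.211   0.1793]
12 [ 0.555  -0.2151  0.1688]
8 [ 0.5546 -0.2184  0.1581]
4 [ 0.5544 -0.2211  0.1471]
0 [ 0.5542 -0.2229  0.136 ]
-4 [ 0.5541 -0.224   0.1248]
-8 [ 0.5541 -0.2243  0.1135]
-12 [ 0.5542 -0.2238  0.1023]
-16 [ 0.5543 -0.2225  0.0911]
-20 [ 0.5545 -0.2204  0.08  ]
-24 [ 0.5547 -0.2176  0.0691]
delta cm [-13.01  -0.46  40.74] rotvec [ 0.001 -0.001  0.009] tool y [ 0.996 -0.09  -0.009] z [-0.09  -0.996 -0.001] x [-0.009  0.002 -1.   ] cf [-0.29 -0.28  0.14] open 0.9 t 10.55
```

Emit:
apply_moves --pt "-4 0 0" --pt "-8 0 1" --pt "-12 0 4" --pt "-13 -0.1 8" --pt "-13 -0.2 12" --pt "-13 -0.2 16" --pt "-13 -0.3 20" --pt "-13 -0.4 24" --pt "-13 -0.4 28" --pt "-13 -0.5 32" --yaw '[0,0,0,0,0,0,0,0,0,0]' --gripper '[0,0,0,0,0,0,0,0,0,0]' --force 30

```text
clock: 11.38
tool_pos: [0.5624, -0.1115, 0.2683]
eef_rot: [-0.519, -0.48, 0.525, -0.473]
contact_force: [1.4, -0.3, 1.0]
opening: 0.17
```

```bash
python3 - <<'E'
from arc import *
x,y,z=press(27);go(x,y,.235,a);print(get_state()["tool_pos"],get_state()["q"])
E
```

```text
delta cm [3.31 0.24 8.48] rotvec [-0.    -0.001  0.013] tool y [ 0.996 -0.091 -0.013] z [-0.091 -0.996 -0.001] x [-0.013  0.002 -1.   ] cf [ 1.38 -0.26  1.  ] open 0.17 t 11.38
[ 0.56244442 -0.11147864  0.26825576] [ 0.08520446  0.60384234  0.05135173  1.70274961 -0.03958072  0.84913586
  0.062939  ]
```

Emit:
apply_moves --pt "0 0.2 3" --pt "0 0.2 6" --pt "0 0.2 8" --pt "1 0.2 8.5" --pt "2 0.2 8.5" --pt "2.5 0.2 8.5" --pt "2.5 0.2 8.5" --pt "2.5 0.2 8.5" --yaw '[0,0,0,0,0,0,0,0]' --gripper '[0,0,0,0,0,0,0,0]'

```text
clock: 12.05
tool_pos: [0.5564, -0.1937, 0.2421]
eef_rot: [-0.519, -0.482, 0.524, -0.473]
contact_force: [0.5, -0.4, 0.5]
opening: 0.006
```

```bash
python3 - <<'E'
from arc import *
x,y,z=press(27);go(x,y,z+.014,a);print(get_state()["tool_pos"])
for n in('scene','top'):cv2.imwrite(f'pics/{n}7.png',snapshot(n)[:,:,::-1])
a=cv2.imread('pics/scene7.png')[80:240,190:350];cv2.imwrite('pics/s7.png',cv2.resize(a,None,fx=3.7,fy=3.7,interpolation=2))
a=cv2.imread('pics/top7.png')[150:270,300:460];cv2.imwrite('pics/t7.png',cv2.resize(a,None,fx=4,fy=4,interpolation=2))
E
```

```text
delta cm [3.57 0.1  0.24] rotvec [ 0.003 -0.003  0.015] tool y [ 0.996 -0.088 -0.015] z [-0.088 -0.996 -0.003] x [-0.015  0.004 -1.   ] cf [ 0.47 -0.4   0.55] open 0.006 t 12.05
[ 0.55639658 -0.19369019  0.24207754]
```

View pics/s7.png

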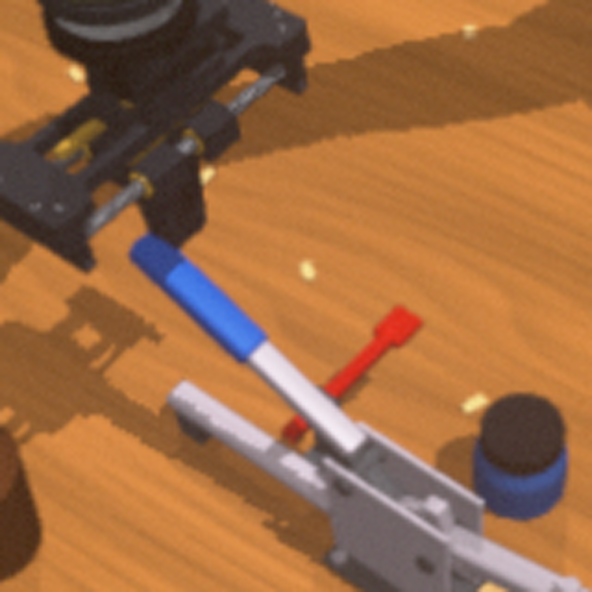

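View pics/t7.png

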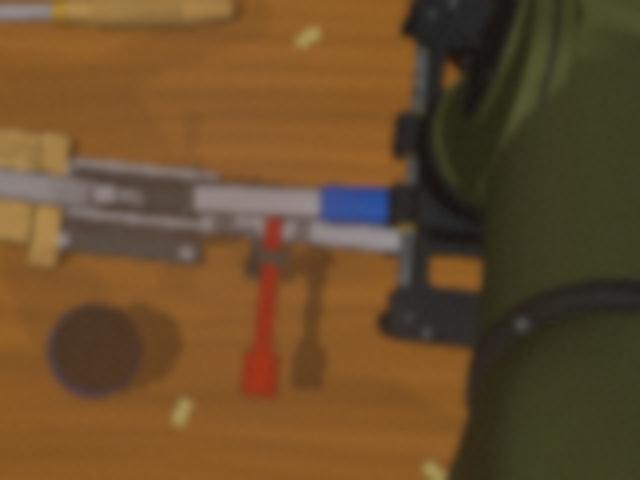

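Jaws are shut over the blue grip near its end. Descend along the arc in small steps.

Emit:
apply_moves --pt "0.8 0 0" --pt "1.6 0 0.1" --pt "2.4 0 0.1" --pt "2.9 0 0.2" --pt "3.2 0 0.2" --pt "3.2 0 0.2" --yaw '[0,0,0,0,0,0]' --gripper '[0,0,0,0,0,0]'

```text
clock: 12.65
tool_pos: [0.5557, -0.1966, 0.2101]
eef_rot: [-0.519, -0.482, 0.525, -0.473]
contact_force: [-0.4, 0.2, -0.6]
opening: 0.002
```

Emit:
apply_moves --pt "0.3 0 0.1" --pt "0.6 0 0.2" --pt "0.9 0 0.3" --pt "1.0 0 0.4" --pt "1.0 0 0.4" --yaw '[0,0,0,0,0]' --gripper '[0,0,0,0,0]'

```text
clock: 13.07
tool_pos: [0.5556, -0.2009, 0.2003]
eef_rot: [-0.519, -0.481, 0.525, -0.473]
contact_force: [0.8, -0.4, 2.7]
opening: 0.007
```

Emit:
apply_moves --pt "0.4 0 0.2" --pt "0.8 0 0.4" --pt "1.2 0 0.6" --pt "1.6 0 0.8" --pt "2.0 0 1.0" --yaw '[0,0,0,0,0]' --gripper '[0,0,0,0,0]'

```text
clock: 13.48
tool_pos: [0.5548, -0.211, 0.1799]
eef_rot: [-0.519, -0.481, 0.524, -0.473]
contact_force: [0.7, -0.2, 2.8]
opening: 0.006
```

Emit:
apply_moves --pt "0.3 0 0.1" --pt "0.6 0 0.2" --pt "0.9 0 0.3" --pt "1.2 0 0.4" --yaw '[0,0,0,0]' --gripper '[0,0,0,0]'

```text
clock: 13.82
tool_pos: [0.5545, -0.2152, 0.1684]
eef_rot: [-0.519, -0.481, 0.524, -0.474]
contact_force: [-2.6, 0.3, 12.9]
opening: 0.009
```

Emit:
apply_moves --pt "0.3 0 0.1" --pt "0.6 0 0.2" --pt "0.9 0 0.3" --pt "1.1 0 0.3" --yaw '[0,0,0,0]' --gripper '[0,0,0,0]'

```text
clock: 14.15
tool_pos: [0.5542, -0.2183, 0.1581]
eef_rot: [-0.52, -0.48, 0.524, -0.474]
contact_force: [-2.1, -0.6, 11.1]
opening: 0.0
```

Emit:
apply_moves --pt "0.3 0 0.05" --pt "0.6 0 0.1" --pt "0.9 0 0.2" --pt "1.1 0 0.25" --yaw '[0,0,0,0]' --gripper '[0,0,0,0]'

```text
clock: 14.48
tool_pos: [0.554, -0.2208, 0.1475]
eef_rot: [-0.52, -0.48, 0.524, -0.474]
contact_force: [-1.2, 0.6, 8.5]
opening: 0.004
```

Emit:
apply_moves --pt "0.25 0 0.05" --pt "0.5 0 0.1" --pt "0.7 0 0.1" --yaw '[0,0,0]' --gripper '[0,0,0]'

```text
clock: 14.73
tool_pos: [0.5539, -0.2219, 0.1408]
eef_rot: [-0.52, -0.48, 0.524, -0.474]
contact_force: [-0.8, -0.6, 7.5]
opening: 0.001
```

Emit:
apply_moves --pt "0.2 0 0" --pt "0.4 0 0.05" --pt "0.5 0 0.05" --yaw '[0,0,0]' --gripper '[0,0,0]'

```text
clock: 14.98
tool_pos: [0.5538, -0.2226, 0.1361]
eef_rot: [-0.52, -0.48, 0.524, -0.474]
contact_force: [-1.0, -0.9, 7.9]
opening: 0.006
```

Emit:
apply_moves --pt "0.2 0 0" --pt "0.4 0 0.05" --pt "0.5 0 0.05" --yaw '[0,0,0]' --gripper '[0,0,0]'

```text
clock: 15.23
tool_pos: [0.5537, -0.2232, 0.1314]
eef_rot: [-0.52, -0.48, 0.524, -0.474]
contact_force: [-1.0, 0.6, 7.5]
opening: 0.002
```

Emit:
apply_moves --pt "0.2 0 0" --pt "0.4 0 0.05" --pt "0.5 0 0.05" --yaw '[0,0,0]' --gripper '[0,0,0]'

```text
clock: 15.48
tool_pos: [0.5537, -0.2236, 0.1264]
eef_rot: [-0.52, -0.48, 0.524, -0.474]
contact_force: [-0.2, -0.4, 4.4]
opening: 0.006
```

Emit:
apply_moves --pt "0.2 0 0" --pt "0.4 0 0" --pt "0.5 0 0" --yaw '[0,0,0]' --gripper '[0,0,0]'

```text
clock: 15.73
tool_pos: [0.5533, -0.2237, 0.1208]
eef_rot: [-0.52, -0.48, 0.524, -0.474]
contact_force: [0.3, -0.7, -0.3]
opening: 0.008
```

Force faded to nothing at z≈0.121: over centre. Feel for the stop.

Emit:
apply_moves --pt "0.15 0 0" --pt "0.3 0 0" --yaw '[0,0]' --gripper '[0,0]'

```text
clock: 15.9
tool_pos: [0.5526, -0.2232, 0.117]
eef_rot: [-0.52, -0.481, 0.524, -0.473]
contact_force: [-0.2, 0.5, -0.5]
opening: 0.008
```

Emit:
apply_moves --pt "0.15 0 0" --pt "0.3 0 0" --yaw '[0,0]' --gripper '[0,0]'

```text
clock: 16.07
tool_pos: [0.5521, -0.2228, 0.1133]
eef_rot: [-0.519, -0.481, 0.525, -0.473]
contact_force: [0.0, 0.3, -0.3]
opening: 0.003
```

Emit:
apply_moves --pt "0.15 0 0" --pt "0.3 0 0" --yaw '[0,0]' --gripper '[0,0]'

```text
clock: 16.23
tool_pos: [0.5521, -0.2226, 0.1109]
eef_rot: [-0.519, -0.481, 0.524, -0.473]
contact_force: [-3.0, 1.6, 18.3]
opening: 0.001
```

Firm stop (18 N). Take the hand off.

Emit:
apply_moves --pt "-0.5 0 0" --pt "-2 0 0" --pt "-5 0 0" --pt "-8 0 0" --pt "-11 0 0" --pt "-11 0 0" --yaw '[0,0,0,0,0,0]' --gripper '[0,0,0,0,0,0]'

```text
clock: 16.73
tool_pos: [0.5568, -0.2244, 0.2266]
eef_rot: [-0.521, -0.478, 0.523, -0.476]
contact_force: [0.5, 0.0, 0.5]
opening: 0.008
```

```bash
python3 - <<'E'
from arc import *
for n in('scene','top'):cv2.imwrite(f'pics/{n}8.png',snapshot(n)[:,:,::-1])
A=cv2.imread('pics/scene8.png')[100:300,200:400];cv2.imwrite('pics/s8.png',cv2.resize(A,None,fx=3,fy=3,interpolation=2))
r={}
for t in("lever_paddle","lever","handle_press"):
    for n in("scene","top"):
        l=spot_point(t,n);r[n]=l[0]["pixel"] if l else None;print(t,n,[(np.round(d["pixel"],1),round(d["score"],2)) for d in l])
    if all(v is not None for v in r.values()):print(tri(r["scene"],r["top"]))
print(get_state()["tool_pos"])
E
```

```text
lever_paddle scene [(array([295.4, 165.4]), 0.82)]
lever_paddle top [(array([363.1, 242.2]), 0.57)]
(array([ 0.46116273, -0.1096618 ,  0.10590076]), np.float64(0.010565081830898514))
lever scene [(array([278.4, 190.6]), 0.64)]
lever top [(array([366.1, 213.5]), 0.53)]
(array([ 0.53649823, -0.11556034,  0.08414055]), np.float64(0.0013894415869952544))
handle_press scene [(array([239.1, 171.5]), 0.71), (array([295.2, 167.6]), 0.39)]
handle_press top [(array([409., 203.]), 0.69)]
(array([ 0.5601096 , -0.21924859,  0.11563305]), np.float64(0.009246096752926364))
[ 0.55288928 -0.22282571  0.21966422]
```

View pics/s8.png

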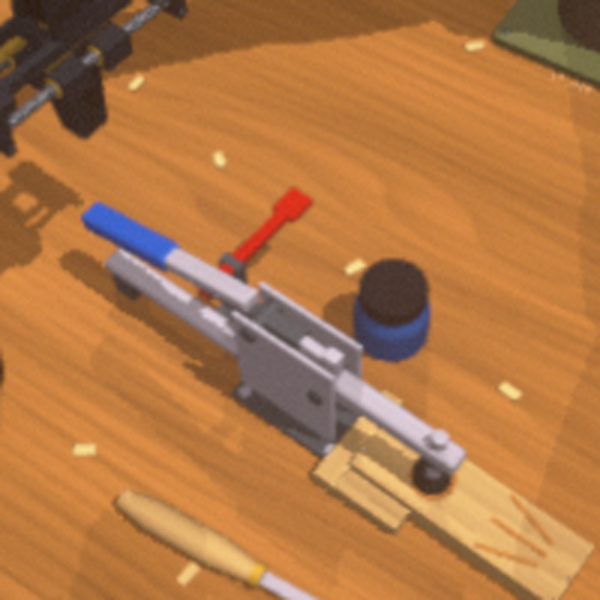

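View pics/top8.png

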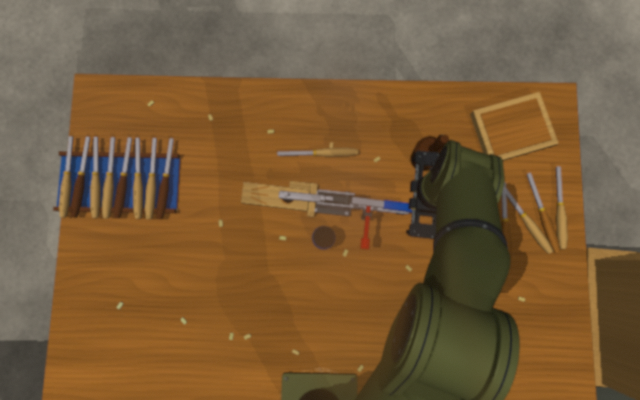

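Locked: handle stays low, pad bears on the boss, plaque still in the corner. Now go to the lever paddle with the hand turned 90° so that the body stays clear of the handle.

```bash
python3 - <<'E'
from arc import *
go(.460,-.1085,.16,a+np.pi/2);s=get_state();print(s["q"])
E
```

```text
delta cm [  6.17 -10.18 -10.53] rotvec [-1.569 -0.015  0.01 ] tool y [ 0.996 -0.09  -0.016] z [-0.09  -0.996 -0.003] x [-0.016  0.005 -1.   ] cf [-0.36  0.39 -0.05] open 0.005 t 17.13
[ 0.28727582  0.6945453   0.03220091  1.68222207 -0.02880124  0.78182179
  0.24311044]
```

Emit:
apply_moves --pt "-2 -1 -1" --pt "-2 -3 -3" --pt "-2 -5 -5" --pt "-2 -7 -7" --pt "-2 -9 -9" --pt "-2 -10 -10.5" --pt "0 -10 -10.5" --pt "2 -10 -10.5" --pt "2 -10 -10.5" --pt "2 -10 -10.5" --yaw '[-0.1,-0.2,-0.3,-0.4,-0.52,-0.64,-0.76,-0.88,-1.0,-1.12]' --gripper '[0,0,0,0,0,0,0,0,0,0]'

```text
clock: 17.97
tool_pos: [0.4614, -0.1089, 0.2002]
eef_rot: [0.187, 0.689, -0.187, 0.675]
contact_force: [-0.3, -0.6, -0.5]
opening: 0.007
```

```bash
python3 - <<'E'
from arc import *
go(.460,-.1085,.145,a+np.pi/2);s=get_state();print(s["q"],s["tool_pos"])
E
```

```text
delta cm [ 5.52 -0.01 -0.03] rotvec [-0.443 -0.02   0.001] tool y [ 0.509  0.861 -0.005] z [ 0.861 -0.509 -0.019] x [-0.019  0.005 -1.   ] cf [-0.3  -0.58 -0.53] open 0.007 t 17.97
[ 0.31198152  0.59779895 -0.27459026  2.04492513  0.28637738  0.55478264
  0.87166781] [ 0.46136025 -0.10891808  0.20018101]
```

Emit:
apply_moves --pt "0 0 0" --pt "1 0 0" --pt "2 0 0" --pt "4 0 0" --pt "5.5 0 0" --pt "5.5 0 0" --yaw '[-0.12,-0.24,-0.36,-0.44,-0.44,-0.44]' --gripper '[0,0,0,0,0,0]'

```text
clock: 18.47
tool_pos: [0.4586, -0.1085, 0.1427]
eef_rot: [0.035, 0.715, -0.031, 0.698]
contact_force: [0.1, -0.2, -0.2]
opening: 0.002
```

```bash
python3 - <<'E'
from arc import *
go(.460,-.1085,.119,a+np.pi/2);s=get_state();print(s["q"],s["tool_pos"])
for n in('scene','top'):cv2.imwrite(f'pics/{n}9.png',snapshot(n)[:,:,::-1])
A=cv2.imread('pics/scene9.png')[100:300,200:400];cv2.imwrite('pics/s9.png',cv2.resize(A,None,fx=3,fy=3,interpolation=2))
A=cv2.imread('pics/top9.png')[170:290,300:420];cv2.imwrite('pics/t9.png',cv2.resize(A,None,fx=4,fy=4,interpolation=2))
E
```

```text
delta cm [2.37 0.   0.2 ] rotvec [-0.003 -0.025 -0.004] tool y [0.094 0.996 0.004] z [ 0.995 -0.094 -0.025] x [-0.024  0.007 -1.   ] cf [ 0.07 -0.21 -0.23] open 0.002 t 18.47
[ 0.336436    0.70719697 -0.32061911  2.09308512  0.49126034  0.43893763
  1.10961984] [ 0.45857532 -0.10849017  0.14270094]
```

View pics/s9.png

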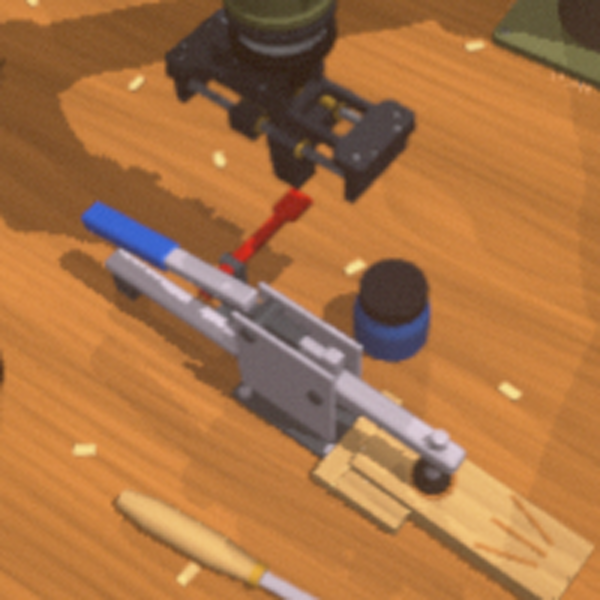

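View pics/t9.png

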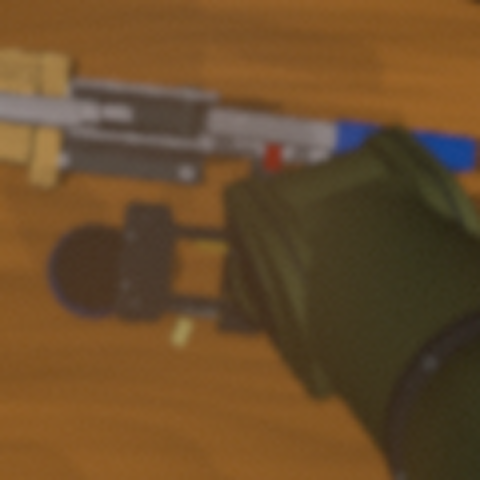

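Fingertips are above the paddle; the handle is clear of the hand. Press down in small steps.

Emit:
apply_moves --pt "0.5 0 0.1" --pt "1.0 0 0.15" --pt "1.5 0 0.2" --pt "1.8 0 0.2" --pt "1.8 0 0.2" --yaw '[0,0,0,0,0]' --gripper '[0,0,0,0,0]'

```text
clock: 18.98
tool_pos: [0.4613, -0.1086, 0.1263]
eef_rot: [0.035, 0.714, -0.032, 0.699]
contact_force: [1.0, -0.2, 0.3]
opening: 0.004
```

Emit:
apply_moves --pt "0.2 0 0" --pt "0.4 0 0" --pt "0.6 0 0" --yaw '[0,0,0]' --gripper '[0,0,0]'

```text
clock: 19.23
tool_pos: [0.4612, -0.1085, 0.1202]
eef_rot: [0.035, 0.714, -0.032, 0.699]
contact_force: [-0.0, -0.3, 0.3]
opening: 0.006
```

Emit:
apply_moves --pt "0.2 0 0" --pt "0.4 0 0" --pt "0.6 0 0" --yaw '[0,0,0]' --gripper '[0,0,0]'

```text
clock: 19.48
tool_pos: [0.4611, -0.1085, 0.1141]
eef_rot: [0.035, 0.714, -0.032, 0.699]
contact_force: [0.4, 0.2, 0.5]
opening: 0.007
```

Emit:
apply_moves --pt "0.2 0 0" --pt "0.4 0 0" --pt "0.5 0 0" --yaw '[0,0,0]' --gripper '[0,0,0]'

```text
clock: 19.73
tool_pos: [0.4609, -0.1085, 0.1088]
eef_rot: [0.035, 0.714, -0.032, 0.699]
contact_force: [-0.8, -0.0, -0.3]
opening: 0.003
```

Emit:
apply_moves --pt "0.2 0 0" --pt "0.4 0 0" --pt "0.5 0 0" --yaw '[0,0,0]' --gripper '[0,0,0]'

```text
clock: 19.98
tool_pos: [0.4608, -0.1084, 0.1035]
eef_rot: [0.035, 0.714, -0.032, 0.699]
contact_force: [0.0, -0.7, 1.1]
opening: 0.001
```

Emit:
apply_moves --pt "0.2 0 0" --pt "0.4 0 0" --pt "0.5 0 0" --yaw '[0,0,0]' --gripper '[0,0,0]'

```text
clock: 20.23
tool_pos: [0.4609, -0.1084, 0.0988]
eef_rot: [0.035, 0.714, -0.032, 0.699]
contact_force: [-0.1, -0.0, 7.0]
opening: 0.008
```

Contact felt at z≈0.102 (7 N). Continue.

Emit:
apply_moves --pt "0.2 0 0" --pt "0.4 0 0" --pt "0.5 0 0" --yaw '[0,0,0]' --gripper '[0,0,0]'

```text
clock: 20.48
tool_pos: [0.4611, -0.1084, 0.0938]
eef_rot: [0.035, 0.714, -0.032, 0.699]
contact_force: [0.2, -0.7, 1.5]
opening: 0.006
```

Emit:
apply_moves --pt "0.2 0 0" --pt "0.4 0 0" --pt "0.5 0 0" --yaw '[0,0,0]' --gripper '[0,0,0]'

```text
clock: 20.73
tool_pos: [0.4613, -0.1084, 0.0885]
eef_rot: [0.035, 0.713, -0.032, 0.699]
contact_force: [-0.1, -0.8, 1.6]
opening: 0.005
```

Emit:
apply_moves --pt "0.2 0 0" --pt "0.4 0 0" --pt "0.5 0 0" --yaw '[0,0,0]' --gripper '[0,0,0]'

```text
clock: 20.98
tool_pos: [0.4612, -0.1083, 0.0832]
eef_rot: [0.035, 0.713, -0.032, 0.699]
contact_force: [-0.4, 1.3, 2.6]
opening: 0.002
```

The force dropped off after 7 N, so the clamp has probably sprung. Lift off and look.

Emit:
apply_moves --pt "-1 0 0" --pt "-3 0 0" --pt "-6 0 -1" --pt "-10 0 -3" --pt "-14 0 -5" --pt "-16 0 -7" --pt "-16 0 -7" --pt "-16 0 -7" --yaw '[0,0,0,0,0,0,0,0]' --gripper '[0,0,0,0,0,0,0,0]'

```text
clock: 21.65
tool_pos: [0.3941, -0.103, 0.2455]
eef_rot: [0.035, 0.713, -0.032, 0.7]
contact_force: [0.1, -0.1, -1.0]
opening: 0.001
```

```bash
python3 - <<'E'
from arc import *
for n in('scene','top'):cv2.imwrite(f'pics/{n}10.png',snapshot(n)[:,:,::-1])
A=cv2.imread('pics/scene10.png')[100:300,200:400];cv2.imwrite('pics/s10.png',cv2.resize(A,None,fx=3,fy=3,interpolation=2))
r={}
for t in("handle_press","boss_top","mallet","gouge"):
    for n in("scene","top"):
        l=spot_point(t,n);r[n]=l[0]["pixel"] if l else None;print(t,n,[(np.round(d["pixel"],1),round(d["score"],2)) for d in l])
    if all(v is not None for v in r.values()):print(tri(r["scene"],r["top"]))
print(get_state()["tool_pos"])
E
python3 ov.py 10 0 0
```

```text
handle_press scene [(array([240.3, 148.9]), 0.56), (array([344.6, 259.3]), 0.21)]
handle_press top [(array([408.6, 200.3]), 0.67)]
(array([ 0.5554594 , -0.19967974,  0.20440521]), np.float64(0.008219637483759012))
boss_top scene [(array([345.9, 258.2]), 0.52)]
boss_top top []
mallet scene [(array([188.2, 226.3]), 0.71), (array([316.5, 259.3]), 0.42)]
mallet top [(array([421. , 161.9]), 0.78), (array([316. , 153.6]), 0.52)]
(array([ 0.703805  , -0.28913664, -0.00722734]), np.float64(0.00810156056744759))
gouge scene [(array([287.4, 291.4]), 0.69)]
gouge top [(array([315.4, 152.3]), 0.57), (array([308.1, 186.3]), 0.16)]
(array([0.71769402, 0.0270437 , 0.01497015]), np.float64(0.004311701526771571))
[ 0.39477393 -0.10244717  0.24415147]
```

View pics/s10.png

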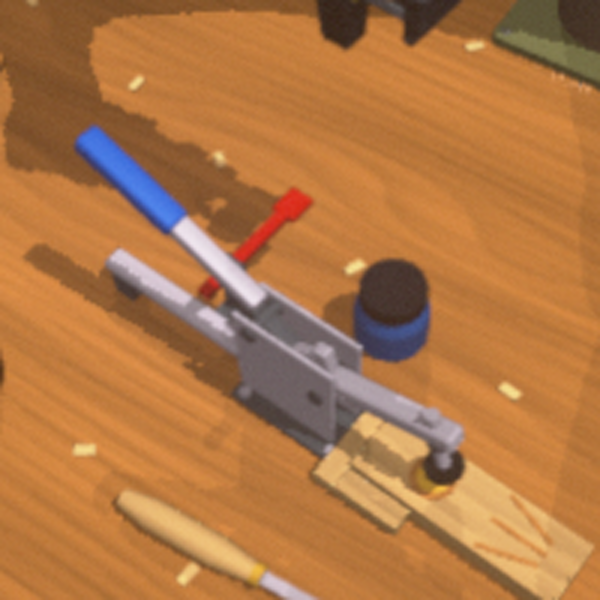

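View pics/ov_top10_0.png

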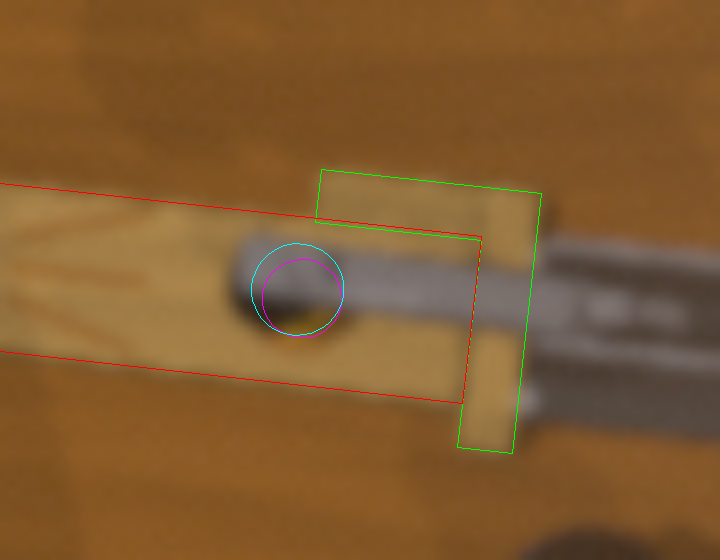

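View pics/ov_scene10_0.png

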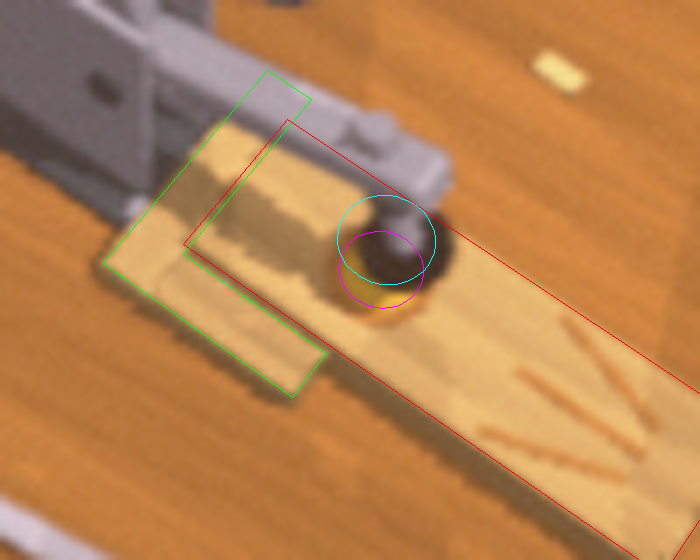

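The clamp is open with the handle back at its start angle, the plaque lies on its home outline in both views, and the hand is clear.

```bash
python3 -c "
from plant import *
print(get_state()['contact_force'],get_state()['clock']);print(finish_job())"
```

```text
[-0.59079005  0.26177599  1.58545209] 22.15
the job is handed in; nothing more can be done
None
```

I carried out every step of the task and handed the job in at about 22 s of the 72 s allowed. No verdict is reported.

- **Plaque:** I gripped it at 8–10 N and slid it onto the end stop, then the rail, with wrist readings of about 8 N at most. The first push along the end stop stuck about 4 mm short of the rail, so I backed off and pushed again. After I let go, its outline matched the home position in both views.
- **Clamp:** The handle took up to 13 N while driving the boss. The force faded to nothing over centre, and a firm stop came at 18 N. With the hand off, the handle stayed down with the pad on the boss.
- **Release:** The lever took about 7 N, then the force dropped away and the clamp sprang open.

**Last checks:**
- **Scene:** The handle is back at its raised angle, the pad is up, and the plaque is still on its home outline. The detected positions of the gouge and mallet moved 5–8 mm, no more than the networks' error. The jar looks unmoved in the pictures but was not measured again.
- **Boss depth:** Judged only from the force felt and the pictures, because the pad partly hides the boss; the last boss detection was found in one camera only.
- **Noise:** The two cameras' sight lines missed each other by up to 10 mm on some of the later detections. The last force reading, 1.7 N in total, came with the hand in free air, slightly above the roughly 1 N seen elsewhere when touching nothing.

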